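# Set up a heel for bonding at the shoe repair bench

### The arm

A 6-joint arm with a two-finger parallel gripper is mounted at the origin on the work surface. World frame = base frame: x ahead of the robot, y to its left, z up, the work surface at z = 0. Lengths are in m, angles in rad, forces in N, time in s.
With the tool pointing down it reaches from about 0.4 to 0.925 m from the base axis. Payload 3.4 kg.
Tool frame: the origin (TCP) lies at the very end of the fingers, on their centre line; the grasp point (between the pads) lies 19 mm behind it; z points along the fingers, y is the line along which they close (so a half turn about z gives the same grasp; the last joint's range is limited). The gripper opens to 85 mm and grips with 20 to 120 N. Pads are 22 mm wide; open, the fingers measure 114 mm over their backs; the gripper's body (76 mm by 85 mm) begins 54 mm behind the grasp point. The pads swing forward as they close: fully open they stand 13 mm farther back than shut.
Start: joints at [-1.403, 0.307, 1.506, -0, 1.328, -0.073], TCP at [0.137, -0.558, 0.196] pointing down, gripper open.
Joint ranges: [-3.12, 3.12], [-1.05, 2.28], [0.14, 2.33], [-1.42, 4.57], [0.1, 2.73], [-2.68, 2.68]. Speed limits (rad/s): [2.57, 2.57, 3.14, 3.14, 3.14, 3.14].

### API

Orientations are given as a unit quaternion [x, y, z, w].
In Python, from cell import manip, cams, job, trace gives the robot as it stands.
- The arm moves only by the tool apply_moves, never from a script. Its arguments are lists of equal length, an entry for each row: "dp": the shift along the tool's x, y, z in mm, a list of three; "twist": the turn, a rotation vector about the tool's x, y, z in rad, a list of three. In form: {"dp": [[dx, dy, dz], ...], "twist": [[ax, ay, az], ...]}. A call has 1 to 20 rows; each row shifts and turns the commanded pose from where the row before left it, along the tool's axes as they then stand; what a row does not reach is not made up. A row lasts 1/10 s, in which the tool goes at most 50 mm and 8.59 degrees, less where a joint would pass 70% of its speed; a pose out of reach is approached as far as the arm can. A call is refused whole if a number of a shift passes 50 or a number of a turn 0.15, either way. A call with a gripper value outside its range is refused whole. "gripper" is the closure, from -1 (fully open) to 1 (shut), so that 0 is half open, set as the call begins (left out, the last holds). The fingers move at their own pace and stop on an object; the grip force is fixed at half the most. Time passes only in rows, so rows that do not move let the fingers close. It gives the time, the measured TCP pose, the force, the opening and the grip force at its end, in the units of the state.
- manip.read_state(): the state, without advancing time (a new reading comes with each control period).
- cams.grab_frame(name): name is "side" or "top"; returns (picture, depth): 420x560x3 uint8, red, green, blue; 420x560 float32, m along the optical axis (not along the pixel's ray), 0 where there is no reading.
- cams.camera_params(name): a dict with "fx", "fy", "cx", "cy" (pixels), "rvec" (rotation vector, rad) and "tvec" (3), from world to camera coordinates, as OpenCV has them. Camera axes: x right, y down, z forward; pixel columns grow to the right and rows downward; lengths in m; the calibration is good to about 2 mm. A picture is of the moment at which its call begins. camera_params takes no time and is no camera call.
- job.close_job(): hands the job in; it is judged then, once.
Trained networks look in the newest picture that a camera, given by its name, has taken for a name from the list of things; names that differ only in an ending like _2 or _b are one class to them, and where a whole thing is asked for, a point or a joint stands for the part that bears it (a point fixed in the world has none). Each returns a list of dicts, best first, with "conf" (0 to 1); they miss things now and then, are a little off and sometimes report something else, mostly with a low value. They report only what shows in the picture. A call takes as long as a camera call.
- trace(camera, label): "region" (420x560 bool, what is visible of it) and "point" ([row, column] in pixels, amid what is visible of it).
The state is a dict: "time": time; "joints": joint angles; "joint_velocities": joint speeds; "joint_torque": joint torques, N m; "tcp_pos": TCP position; "ee_rot": TCP orientation; "contact_force": force on the tool from outside, world axes, zero at the start; "moment": the same for the moment, N m; "grip_width": finger opening in m; "grasp_force": force on a finger pad.
Only numpy, scipy, OpenCV 4.12 (cv2) and the standard library are available. Lean on these libraries where they do the work, as an engineer would, in place of code of your own. Each camera call takes 0.05 s, during which the arm holds its last target. There are 200 camera calls.

### The job

Seat the dark brown wooden heel block fully home on the two pins of the blue jig, then lay the black rubber heel piece on it, outline over outline with round end over round end, then stand the steel weight upright on the middle of the rubber. Stand the blue nail tin beside the jig, straight out from the middle of the jig's side that faces the green shoe, and the yellow glue pot beside the green shoe, straight out from the middle of the shoe's side that faces the jig, each with a gap of 3 cm; keep both upright. Leave the red polish tin and the pale cork heel piece where they are, and let go of everything.

Things in the scene. Friction and masses are not known exactly. Their poses are not given: they have to be found in the camera images.
- jig_seat (a point): blue jig plate, 100 x 100 x 15 mm, fixed, left or right of the shoe. Point: middle of its top face, z up. A white heel-shaped patch shows the seat, round end to +x: the seated heel block's middle lies over this point, its x along this x. Two steel pins, 8 mm thick, 15 mm high (upper 6 mm tapered), at x = -22 mm, y = +-14 mm. Its sides are at y = +-50 mm; one faces the shoe.
- shoe_mid (a point): green child's lace-up shoe, tan sole, fixed. Point: at bench height, middle of its length and width; toe to -x (towards the robot), y across. 180 mm long, 66 mm high at the heel end, 45 mm at the toe. Count its sides as y = +-36 mm (its widest part, at the toe; 31 mm at the middle); one faces the jig.
- heel_mid (a point): dark brown heel block, loose, 80 g, 20 mm thick, 66 mm long (x), 52 mm wide (y): straight sides y = +-26 mm from the flat end x = -33 to x = +7 mm, then a half-round end to x = +33 mm. Point: its middle, half-way up; z up. Two 10 mm through holes at x = -22 mm, y = +-14 mm fit the jig's pins; seated, the pins end 5 mm below its top. All loose things start on the bench, yaw within 0.6 rad of the world's.
- cap_mid (a point): black rubber heel piece, loose, 50 g, 10 mm thick, no holes, 66 mm long (x), 52 mm wide (y): straight sides y = +-26 mm from the flat end x = -33 to x = +7 mm, then a half-round end to x = +33 mm. Point: its middle, half-way up; z up.
- cap_round_end (a point): tip of the round end of the black rubber heel piece, 33 mm from its middle, half-way up.
- weight_mid (a point): steel pressing weight, loose, 400 g: cylinder 44 mm in diameter and 32 mm high, above it a neck (18 mm) and a knob (26 mm in diameter), 50 mm high in all. Point: on its axis, 25 mm above its underside.
- glue_mid (a point): yellow glue pot, pale label, black cap, loose, 200 g: 50 mm in diameter and 50 mm high, cap 40 mm in diameter above it, 60 mm high in all. Point: on its axis, 30 mm above its underside. Its place: axis 91 mm (36 + 30 + 25) from the shoe's middle along the shoe's y, at the shoe's x = 0.
- nails_mid (a point): blue round open tin of nails, loose, 120 g, 48 mm in diameter, 30 mm high. Point: on its axis, half-way up. Its place: axis 104 mm (50 + 30 + 24) from the jig's middle along the jig's y, at the jig's x = 0.
- polish_mid (a point): flat round polish tin with a red lid, 64 mm in diameter and 22 mm high, loose, not to be moved. Point: on its axis, half-way up.
- cork_mid (a point): pale cork heel piece, loose, not to be moved, 14 mm thick, no holes, same outline as the rubber piece. Point: its middle, half-way up.

How it is judged:
By the outcome, as a careful person would: the job done as asked, in the order asked, and still so for the second after the job is handed in, with the robot touching nothing.
It also fails if it takes over 134 s, if anything falls off the work surface, if the arm or the gripper's body presses on something with over 40 N, if the wrist force passes 120 N, or if a joint passes its speed limit or range.

## Working session

There is one attempt and no reset: what is moved stays moved. The work goes in short steps, Python scripts to look and compute and a tool call to move; the robot and the scene stay as the last step left them, time stands still between calls to the robot, and variables do not carry over. Pictures are saved under pics/ and viewed, at most 14 in all, crops included, and the job is handed in when it is done.

Besides the shell and the picture viewer there is one more tool, called after "Call:" as name(argument=value, ...) on one line, values as JSON. apply_moves: Moves the arm, as the interface text tells. Its arguments: {"type":"object","properties":{"dp":{"type":"array","items":{"type":"array","items":{"type":"number"}}},"twist":{"type":"array","items":{"type":"array","items":{"type":"number"}}},"gripper":{"type":"number"}},"required":["dp","twist"]}

```bash
ls; mkdir -p pics; cat > h.py <<'E'
import numpy as np, cv2
from cell import manip, cams, job, trace
def cam(n):
    p=cams.camera_params(n); R=cv2.Rodrigues(np.array(p["rvec"],float))[0]; return p,R,np.array(p["tvec"],float).ravel()
def save(n,f):
    im,d=cams.grab_frame(n); cv2.imwrite("pics/"+f,im[:,:,::-1]); return im,d
def world(n,px,d):  # px Nx2 (row,col), depth
    p,R,t=cam(n); px=np.atleast_2d(px).astype(float); d=np.broadcast_to(d,(len(px),))
    c=np.c_[(px[:,1]-p["cx"])/p["fx"]*d,(px[:,0]-p["cy"])/p["fy"]*d,d]
    return (c-t)@R
def onplane(n,px,z):
    p,R,t=cam(n); px=np.atleast_2d(px).astype(float)
    r=np.c_[(px[:,1]-p["cx"])/p["fx"],(px[:,0]-p["cy"])/p["fy"],np.ones(len(px))]@R
    o=-R.T@t; return o+r*((z-o[2])/r[:,2])[:,None]
def proj(n,P):
    p,R,t=cam(n); c=np.atleast_2d(P)@R.T+t; return np.c_[c[:,1]/c[:,2]*p["fy"]+p["cy"],c[:,0]/c[:,2]*p["fx"]+p["cx"]]
E
python3 - <<'E'
from h import *
for n in ["top","side"]:
    im,d=save(n,n+"0.png"); p,R,t=cam(n); print(n,p["fx"],-R.T@t,R[2])
    for l in ["jig_seat","shoe_mid","heel_mid","cap_mid","cap_round_end","weight_mid","glue_mid","nails_mid","polish_mid","cork_mid"]:
        r=trace(n,l)
        for q in r[:2]:
            m=q["region"]&(d>0)
            s=""
            if m.sum()>5:
                W=world(n,np.argwhere(m),d[m]); zt=np.percentile(W[:,2],90); top=W[W[:,2]>zt-.006]
                s=f"top z {zt:.4f} med {np.round(np.median(top[:,:2],0),4)} n{len(top)} ext {np.round(np.percentile(top[:,:2],[1,99],axis=0).ravel(),3)}"
            print(l,round(q["conf"],2),np.round(q["point"]),s)
E
```

```text
pics
top 389.10273762734363 [ 0.37295874 -0.02156482  0.87096498] [ 0.19068421  0.04110215 -0.98079057]
jig_seat 0.59 [181. 370.] top z 0.0174 med [ 0.6127 -0.1742] n1898 ext [ 0.56  -0.228  0.667 -0.121]
shoe_mid 0.71 [179. 369.] top z 0.0174 med [ 0.6128 -0.1739] n1875 ext [ 0.56  -0.227  0.667 -0.121]
heel_mid 0.83 [267. 363.] top z 0.0220 med [ 0.421  -0.1442] n635 ext [ 0.391 -0.17   0.452 -0.118]
cap_mid 0.91 [269. 236.] top z 0.0119 med [0.4145 0.1282] n643 ext [0.382 0.097 0.448 0.153]
cap_round_end 0.96 [269. 235.] top z 0.0119 med [0.4149 0.1282] n621 ext [0.382 0.097 0.448 0.153]
weight_mid 0.91 [265. 292.] top z 0.0509 med [0.427  0.0054] n121 ext [ 0.415 -0.005  0.439  0.018]
glue_mid 0.81 [192. 137.] top z 0.0609 med [0.59   0.3517] n246 ext [0.572 0.333 0.609 0.37 ]
nails_mid 0.82 [186. 455.] top z 0.0326 med [ 0.5881 -0.3601] n365 ext [ 0.566 -0.382  0.61  -0.339]
polish_mid 0.91 [252. 152.] top z 0.0237 med [0.4551 0.3237] n633 ext [0.425 0.294 0.485 0.354]
cork_mid 0.74 [260. 454.] top z 0.0165 med [ 0.4285 -0.3427] n692 ext [ 0.4   -0.368  0.462 -0.316]
cork_mid 0.
[... 662 characters left out ...]
0.445 0.153]
cap_round_end 0.92 [195. 229.] top z 0.0117 med [0.4119 0.1253] n431 ext [0.38  0.093 0.446 0.154]
cap_round_end 0.41 [155. 286.] top z 0.0661 med [0.6089 0.1809] n430 ext [0.562 0.16  0.649 0.207]
weight_mid 0.69 [230. 252.] top z 0.0501 med [0.4251 0.0018] n90 ext [ 0.414 -0.009  0.438  0.014]
glue_mid 0.9 [114. 266.] top z 0.0604 med [0.5877 0.35  ] n122 ext [0.57  0.333 0.607 0.372]
nails_mid 0.96 [354. 399.] top z 0.0325 med [ 0.5865 -0.3632] n555 ext [ 0.565 -0.384  0.61  -0.34 ]
polish_mid 0.81 [139. 220.] top z 0.0233 med [0.4529 0.3212] n300 ext [0.423 0.293 0.483 0.352]
cork_mid 0.74 [377. 314.] top z 0.0157 med [ 0.4277 -0.345 ] n1071 ext [ 0.398 -0.369  0.462 -0.318]
```

View pics/top0.png

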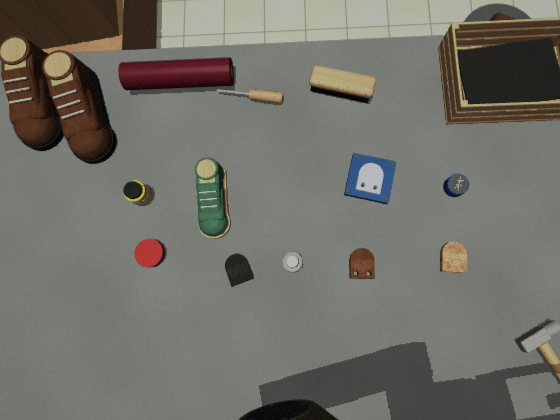

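View pics/side0.png

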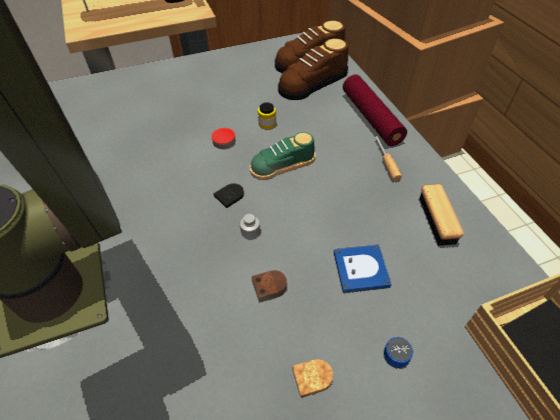

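Top view: jig at (178,370), brown heel at (264,362), black cap at (269,238), weight at (262,292), glue at (192,137), nails at (184,458) and shoe at (200,211). The side view agrees with this. The networks mislabelled the shoe (top) and the cap (side), so I'll fit silhouettes with the labels fixed.

```bash
cat > fit.py <<'E'
from h import *
from scipy.optimize import minimize
a=np.linspace(-np.pi/2,np.pi/2,25)
HEEL=np.r_[[[-.033,-.026]],np.c_[.007+.026*np.cos(a),.026*np.sin(a)],[[-.033,.026]]]
b=np.linspace(0,2*np.pi,40,endpoint=False)
def circ(r): return np.c_[r*np.cos(b),r*np.sin(b)]
SQ=np.array([[-.05,-.05],[.05,-.05],[.05,.05],[-.05,.05]])
def pris(o,z0,z1): return np.r_[np.c_[o,np.full(len(o),z0)],np.c_[o,np.full(len(o),z1)]]
M={"heel_mid":pris(HEEL,0,.02),"cap_mid":pris(HEEL,0,.01),"cork_mid":pris(HEEL,0,.014),"jig_seat":pris(SQ,0,.015),
"nails_mid":pris(circ(.024),0,.03),"glue_mid":np.r_[pris(circ(.025),0,.05),pris(circ(.02),.05,.06)],
"weight_mid":np.r_[pris(circ(.022),0,.032),pris(circ(.013),.04,.05)],"polish_mid":pris(circ(.032),0,.022)}
def sil(n,V,q,dz=0):
    c,s=np.cos(q[2]),np.sin(q[2]); P=np.c_[V[:,0]*c-V[:,1]*s+q[0],V[:,0]*s+V[:,1]*c+q[1],V[:,2]+dz]
    uv=proj(n,P)[:,::-1]
    h=cv2.convexHull(((uv*4+1.5)*16).astype(np.int32)); m=np.zeros((1680,2240),np.uint8); cv2.fillConvexPoly(m,h,1,shift=4)
    return m
def fit(n,l,region,q0,dz=0,yaw=True):
    V=M[l]; r0,c0=np.argwhere(region).mean(0)
    R=cv2.resize(region.astype(np.uint8),(2240,1680),interpolation=cv2.INTER_NEAREST).astype(bool)
    def f(v):
        m=sil(n,V,[q0[0]+v[0]/100,q0[1]+v[1]/100,q0[2]+(v[2]/3 if yaw else 0)],dz).astype(bool)
        return -(m&R).sum()/(m|R).sum()
    k=3 if yaw else 2
    best=min((minimize(f,np.r_[0,0,y][:k],method="Nelder-Mead",options=dict(initial_simplex=np.r_[[np.r_[0,0,y][:k]],np.r_[0,0,y][:k]+.5*np.eye(k)],xatol=.005,fatol=1e-4,maxiter=90)) for y in ([-.9,0,.9] if yaw else [0])),key=lambda r:r.fun)
    v=np.r_[best.x,0][:3]
    return np.r_[q0[0]+v[0]/100,q0[1]+v[1]/100,q0[2]+v[2]/3],-best.fun
def region(n,l,near,tol=.04,z=.01):
    for q in trace(n,l):
        p=onplane(n,[q["point"]],z)[0]
        if np.hypot(*(p[:2]-near))<tol: return q["region"]
    return None
E
python3 - <<'E'
from fit import *
G={"jig_seat":(.612,-.176),"heel_mid":(.42,-.145),"cap_mid":(.413,.127),"weight_mid":(.426,.004),"glue_mid":(.589,.351),"nails_mid":(.587,-.361),"polish_mid":(.454,.323),"cork_mid":(.428,-.343)}
for n in ["top","side"]:
    im,d=cams.grab_frame(n)
    for l,g in G.items():
        r=region(n,l,np.array(g),.05)
        if r is None: print(n,l,"none"); continue
        q,s=fit(n,l,r,[*g,0],yaw=l.split("_")[0] in("heel","cap","cork","jig"))
        print(n,l,np.round(q,4),round(s,3))
    # shoe by depth
    p,R,t=cam(n); H,W=d.shape; px=np.argwhere(d>0); w=world(n,px,d[d>0])
    k=(abs(w[:,0]-.6)<.13)&(abs(w[:,1]-.175)<.09)&(w[:,2]>.006); w=w[k]
    S=w[:,:2]*1000
    print("shoe rect",cv2.minAreaRect(S.astype(np.float32)),np.round(np.percentile(w[:,2],[5,50,99]),3))
    hi=w[w[:,2]>.02]; 
    print("  z>.02 rect",cv2.minAreaRect((hi[:,:2]*1000).astype(np.float32)), "n",len(w))
    # jig pins : dark px near
    np.save(f"d_{n}.npy",d)
    # white patch
    Wm=(im.min(2)>150)
    pp=onplane(n,np.argwhere(Wm),.015); kk=(abs(pp[:,0]-.612)<.05)&(abs(pp[:,1]+.176)<.05); pp=pp[kk]
    print("patch",kk.sum(),np.round(pp[:,:2].mean(0),4),np.round(cv2.minAreaRect((pp[:,:2]*1000).astype(np.float32))[0],1),cv2.minAreaRect((pp[:,:2]*1000).astype(np.float32))[1:])
E
```

```text
top jig_seat [ 0.6145 -0.1739 -0.2498] 0.941
top heel_mid [ 0.4213 -0.1449 -0.048 ] 0.955
top cap_mid [0.4178 0.1282 0.3607] 0.957
top weight_mid [0.4274 0.0054 0.    ] 0.922
top glue_mid [0.5913 0.3526 0.    ] 0.913
top nails_mid [ 0.5883 -0.3611  0.    ] 0.907
top polish_mid [0.4557 0.3267 0.    ] 0.845
top cork_mid [ 0.4319 -0.3432 -0.0962] 0.958
shoe rect ((571.0767211914062, 186.79071044921875), (173.1780242919922, 72.4937515258789), 5.641716957092285) [0.012 0.051 0.069]
  z>.02 rect ((573.2141723632812, 180.66064453125), (167.7989044189453, 62.448814392089844), 0.7676628828048706) n 2254
patch 608 [ 0.6124 -0.174 ] [ 614.  -174.4] ((54.24811935424805, 67.23228454589844), 76.13652038574219)
side jig_seat [ 0.6136 -0.1737 -0.2566] 0.965
side heel_mid [ 0.421  -0.1447 -0.0509] 0.962
side cap_mid [0.4158 0.1273 0.3356] 0.94
side weight_mid [0.4273 0.0068 0.    ] 0.938
side glue_mid [0.5886 0.3536 0.    ] 0.884
side nails_mid [ 0.5882 -0.3615  0.    ] 0.951
side polish_mid [0.455  0.3256 0.    ] 0.889
side cork_mid [ 0.4313 -0.3436 -0.088 ] 0.958
shoe rect ((572.1983642578125, 181.41763305664062), (178.18597412109375, 65.19729614257812), 5.231077194213867) [0.011 0.044 0.069]
  z>.02 rect ((571.3885498046875, 182.74508666992188), (167.8271026611328, 62.155311584472656), 5.040827751159668) n 1876
patch 651 [ 0.6122 -0.175 ] [ 614.3 -175. ] ((54.94134521484375, 68.78351593017578), 75.62905883789062)
```

```bash
cat > plan.py <<'E'
from h import *
from scipy.spatial.transform import Rotation as Ro
def go(*wps, start=None):
    """wps: (x,y,z,yawY) ; yawY= direction angle of tool y (mod pi). Prints rotation about tool z, then shift in tool axes (mm) after turning."""
    s=manip.read_state(); p=np.array(s["tcp_pos"]); R=Ro.from_quat(s["ee_rot"]).as_matrix()
    print("t",round(s["time"],2),"tcp",np.round(p*1000,1),"j1,j6",np.round(np.array(s["joints"])[[0,5]],3),"yawY",round(np.arctan2(R[1,1],R[0,1]),4),"tilt",np.round(R[:,2],4),"w",round(s["grip_width"],4),"F",np.round(s["contact_force"],1))
    for x,y,z,yw in wps:
        cur=np.arctan2(R[1,1],R[0,1]); dy=(yw-cur+np.pi/2)%np.pi-np.pi/2
        Rz=Ro.from_euler("z",dy).as_matrix(); R2=Rz@R
        # also remove tilt
        rv=Ro.from_matrix(R.T@R2).as_rotvec(); 
        d=R2.T@(np.array([x,y,z])-p)*1000
        print("twist",np.round(rv,3),"then dp",np.round(d,1)); p=np.array([x,y,z]); R=R2
E
python3 -c "
from plan import *
hx=.421-.006*1
go((.415,-.1447,.10,-.049+np.pi/2),(.415,-.1447,.004,-.049+np.pi/2))"
```

```text
t 2.0 tcp [ 137.1 -558.4  196.2] j1,j6 [-1.404 -0.074] yawY -1.33 tilt [-0.e+00  1.e-04 -1.e+00] w 0.0857 F [ 0.1 -0.4  0.6]
twist [-0.    0.    0.29] then dp [ 257.3 -426.8   96.2]
twist [0. 0. 0.] then dp [-0.  0. 96.]
```

Call:
apply_moves(dp=[[0,0,0],[0,0,0],[23.4,-38.8,8],[23.4,-38.8,8],[23.4,-38.8,8],[23.4,-38.8,8],[23.4,-38.8,8],[23.4,-38.8,8],[23.4,-38.8,8],[23.4,-38.8,8],[23.4,-38.8,8],[23.4,-38.8,8],[23.3,-38.8,8],[0,0,0],[0,0,0]], twist=[[0,0,0.145],[0,0,0.145],[0,0,0],[0,0,0],[0,0,0],[0,0,0],[0,0,0],[0,0,0],[0,0,0],[0,0,0],[0,0,0],[0,0,0],[0,0,0],[0,0,0],[0,0,0]], gripper=-1)

```text
time: 3.5
tcp_pos: [0.4154, -0.1438, 0.1081]
ee_rot: [1.0, -0.023, -0.0, 0.0]
contact_force: [-0.9, 0.2, 0.5]
grip_width: 0.0856
grasp_force: 0.0
```

```bash
python3 -c "
from plan import *
go((.415,-.1447,.004,-.049+np.pi/2))
im,d=cams.grab_frame('side'); cv2.imwrite('pics/s1.png',cv2.resize(im[180:380,160:400,::-1],None,fx=2.5,fy=2.5,interpolation=cv2.INTER_CUBIC))"
```

```text
t 3.5 tcp [ 415.4 -143.8  108.1] j1,j6 [-0.429  1.187] yawY -1.6162 tilt [-6.e-04 -2.e-04 -1.e+00] w 0.0856 F [-0.9  0.2  0.5]
twist [ 0.    -0.     0.004] then dp [ -0.3   0.9 104.1]
```

View pics/s1.png

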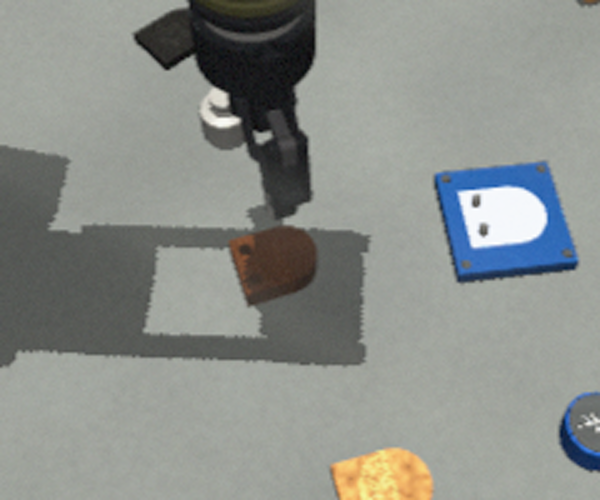

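Call:
apply_moves(dp=[[0,1,30],[0,0,30],[0,0,25],[0,0,13],[0,0,6],[0,0,0],[0,0,0]], twist=[[0,0,0],[0,0,0],[0,0,0],[0,0,0],[0,0,0],[0,0,0],[0,0,0]])

```text
time: 4.25
tcp_pos: [0.4153, -0.1468, 0.0048]
ee_rot: [1.0, -0.025, 0.001, 0.0]
contact_force: [-0.3, -0.3, 0.7]
grip_width: 0.0853
grasp_force: 0.0
```

Call:
apply_moves(dp=[[0,0,0],[0,0,0],[0,0,0],[0,0,0],[0,0,0],[0,0,0],[0,0,0],[0,0,0]], twist=[[0,0,0],[0,0,0],[0,0,0],[0,0,0],[0,0,0],[0,0,0],[0,0,0],[0,0,0]], gripper=1)

```text
time: 5.05
tcp_pos: [0.415, -0.1457, 0.0042]
ee_rot: [1.0, -0.025, -0.0, -0.0]
contact_force: [-0.4, -1.0, -0.2]
grip_width: 0.0
grasp_force: 0.0
```

Call:
apply_moves(dp=[[0,0,-10],[0,0,-30],[0,0,-30],[0,0,0],[0,0,0]], twist=[[0,0,0],[0,0,0],[0,0,0],[0,0,0],[0,0,0]])

```text
time: 5.55
tcp_pos: [0.4157, -0.1461, 0.0753]
ee_rot: [1.0, -0.025, 0.001, 0.001]
contact_force: [-0.5, -0.1, 0.0]
grip_width: -0.0004
grasp_force: 0.0
```

```bash
python3 -c "
from plan import *
go((.614-.006*np.cos(.252),-.174+.006*np.sin(.252),.1,-.252+np.pi/2))
for n in ('side','top'):
  im,d=cams.grab_frame(n); r=trace(n,'heel_mid')
  for q in r[:2]:
    m=q['region']&(d>0); w=world(n,np.argwhere(m),d[m]); print(n,q['conf'],q['point'],m.sum(),np.round(np.percentile(w,[2,50,98],axis=0),3).tolist())
  if n=='side': cv2.imwrite('pics/s2.png',cv2.resize(im[180:380,160:400,::-1],None,fx=2.5,fy=2.5,interpolation=cv2.INTER_CUBIC))"
```

```text
t 5.55 tcp [ 415.7 -146.1   75.3] j1,j6 [-0.434  1.186] yawY -1.62 tilt [ 0.0023 -0.0011 -1.    ] w -0.0004 F [-0.5 -0.1  0. ]
twist [-0.    -0.     0.203] then dp [193.1 -22.4 -24.3]
side 0.71 [287.1, 265.5] 817 [[0.388, -0.171, 0.001], [0.418, -0.151, 0.02], [0.45, -0.121, 0.023]]
top 0.64 [272.4, 351.0] 39 [[0.397, -0.137, -0.001], [0.409, -0.121, 0.02], [0.452, -0.118, 0.023]]
```

View pics/s2.png

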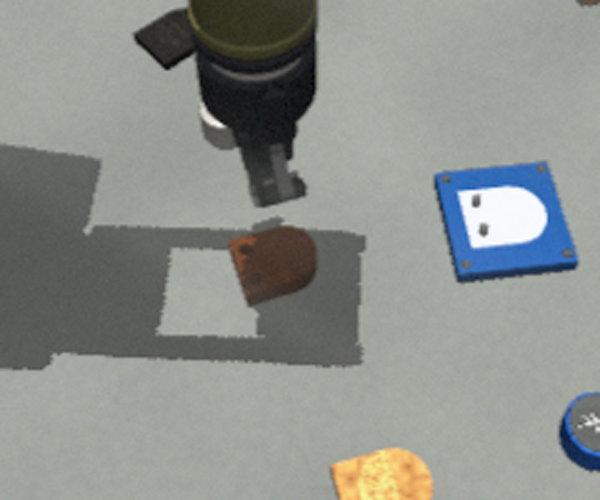

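```bash
python3 -c "
from plan import *
s=manip.read_state(); p=np.array(s['tcp_pos']); print({k:np.round(v,3).tolist() for k,v in s.items()})
for n in ('side','top'):
  u=proj(n,[p,p+[0,0,.05]]); print(n,np.round(u,1),'crop',np.round((u-[180,160])*2.5,0))
im,d=cams.grab_frame('side')
sub=np.zeros(d.shape,bool); sub[225:268,245:290]=1; m=sub&(d>0); px=np.argwhere(m); w=world('side',px,d[m]); k=(w[:,2]>.03)&(w[:,2]<.2)
w=w[k]; print(len(w),np.round(np.percentile(w,[0,5,50,95,100],axis=0),3).tolist()); l=w[w[:,2]<w[:,2].min()+.01]; print(np.round(l.mean(0),4))
"
```

```text
{'time': 5.75, 'joints': [-0.434, 0.265, 1.947, -0.0, 0.932, 1.186], 'joint_velocities': [-0.0, 0.005, -0.002, -0.001, -0.001, -0.001], 'joint_torque': [0.008, -36.08, -18.072, 0.0, -0.0, 0.0], 'tcp_pos': [0.414, -0.145, 0.073], 'ee_rot': [1.0, -0.025, -0.001, -0.0], 'contact_force': [0.158, -0.522, -0.426], 'moment': [0.012, -0.04, -0.012], 'grasp_force': 0.0, 'grip_width': 0.0}
side [[269.1 265.6]
 [254.6 264.6]] crop [[223. 264.]
 [186. 262.]]
top [[265.  366.3]
 [263.5 370.4]] crop [[212. 516.]
 [209. 526.]]
253 [[0.396, -0.208, 0.03], [0.397, -0.207, 0.117], [0.403, -0.162, 0.178], [0.421, -0.14, 0.199], [0.429, -0.008, 0.2]]
[ 0.4141 -0.0119  0.0319]
```

```bash
python3 -c "
from plan import *
for n,(r0,r1,c0,c1) in {'side':(205,275,235,290),'top':(235,300,320,400)}.items():
  im,d=cams.grab_frame(n)
  cv2.imwrite('pics/z_%s.png'%n,cv2.resize(im[r0:r1,c0:c1,::-1],None,fx=8,fy=8,interpolation=cv2.INTER_CUBIC))
  g=np.argwhere(np.ones((r1-r0,c1-c0)))+[r0,c0]; w=world(n,g,d[g[:,0],g[:,1]]).reshape(r1-r0,c1-c0,3)
  print(n); print((w[::3,::3,2]*1000).astype(int))
"
```

```text
side
[[  0 281 281 301 301 304 305 305 304 305 305 304 303 300 285 283 280   0
   -1]
 [  0 274 280 281 286 298 300 300 302 303 301 299 288 285 282 279 274  -1
    0]
 [  1 262 278 282 280 282 284 286 287 287 287 285 282 282 281 277 265  -4
    0]
 [  0  -4 269 274 279 281 282 281 281 282 273 273 281 278 276 270 258   0
    1]
 [ -1   2 258 268 273 276 278 278 280 280 273 272 274 272 268 261 251  -2
    1]
 [  0   2 252 261 267 268 271 272 272 274 272 270 269 264 260 254 245   0
    1]
 [  0   1 241 252 256 259 264 265 264 264 265 265 261 259 253 248  -1   0
    0]
 [  1   0  31 243 248 253 255 257 257 257 258 257 254 248 246 238   0   0
    0]
 [ -2   2  26  30 239 244 247 249 250 250 250 248 245 243 236   0   0   1
    0]
 [  0   0  13  22  26  24 241 242 243 243 240 240 238 235 208   1   0   1
    2]
 [  0   0  -1  11  16  15 205 212 213 232 235 231 230 228   2   0   0   0
    0]
 [  0  -3   0   0   4   4   1 207 199 226 227 225 221 222   0  -2   1   0
    1]
 [  2  -1   2   0   0   0  -1 197 195 218 223 217 215 218   2   0   0   0
    0]
 [ -1  -1   1  -3   0   2   1 185 186 204 
[... 2640 characters left out ...]
 579 317 327 337 343]
 [  0   1   1   1  -2   0  -2   0   0   0 496 519 541 560 576 585 583 583
  582 583 582 579 579   0   2  -1   0]
 [  0  -1  -1  -3   1   2   0   1  -1   1 506 527 549 567 583 585 586 584
  585 584 584 582   1  -2   0  -1  -2]
 [  0   2   0   0   0  -1   0   2   1 489 515 539 555 574 587 588 586 586
  586 585 585 584   0   0   0   0   2]
 [  2   1   1   2   1   0   0   0   0 500 525 544 564 580 590 589 588 588
  587 586 585 585   3   0  -2   0   0]
 [  0   0   0   2   0   0  -1   1  -3 511 534 551 571 587 590 591 589 590
  588 587 588 586   0   1   0   0   1]
 [ -1   0   0   0  -1   1   0   1 495 520 541 559 577 591 592 593 591 590
  590 589 587  -1   0   0   0   1  -1]]
```

View pics/z_side.png

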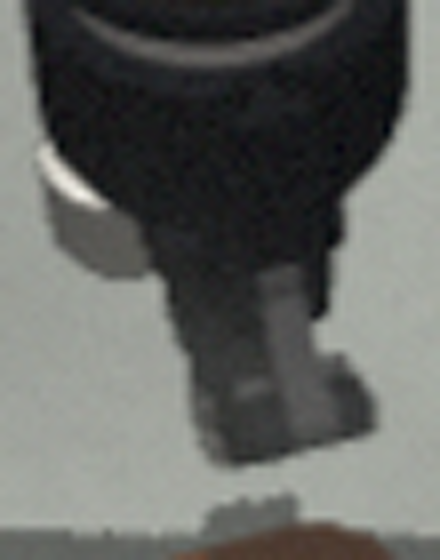

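```bash
python3 -c "
from plan import *
n='side'; im,d=cams.grab_frame(n)
for r in range(246,266):
  c=np.arange(256,274); g=np.c_[np.full(len(c),r),c]; w=world(n,g,d[r,c])
  print(r,' '.join('%d,%d,%d'%tuple(np.round(v*1000)) if v[2]>.03 else '-' for v in w))
s=manip.read_state(); print(s['tcp_pos'],s['joints'])
"
```

```text
246 397,-156,175 397,-161,181 399,-161,180 401,-160,178 402,-162,179 404,-161,177 406,-162,177 408,-160,174 409,-162,175 411,-161,173 413,-162,173 408,-184,206 408,-189,213 410,-188,210 411,-190,212 412,-191,213 415,-188,208 416,-191,211
247 - 397,-162,178 399,-161,177 401,-161,176 402,-161,175 404,-161,175 406,-160,171 407,-161,173 410,-160,170 413,-154,159 415,-154,159 416,-157,162 408,-190,212 409,-190,211 411,-190,209 412,-190,210 414,-190,209 415,-192,210
248 - 397,-161,174 399,-161,173 400,-161,173 402,-161,172 404,-161,172 405,-162,172 409,-155,160 411,-156,160 412,-158,162 414,-158,162 415,-159,163 407,-190,209 409,-192,211 410,-191,209 412,-190,207 414,-192,208 415,-193,210
249 - - 402,-147,150 402,-155,161 402,-160,167 404,-161,169 406,-159,165 408,-158,162 410,-159,162 411,-161,164 413,-159,161 408,-183,197 408,-189,205 408,-193,210 410,-193,209 411,-193,208 413,-194,209 415,-194,207
250 - - 400,-153,156 401,-157,161 402,-160,164 404,-160,163 406,-159,162 407,-161,163 409,-160,161 410,-163,164 412,-163,163 408,-183,194 407,-190,204 408,-194,209 409,-194,208 411,-195,208 41
[... 1974 characters left out ...]
65 400,-188,175 398,-200,194 399,-203,197 400,-206,201 402,-205,198 403,-206,199 405,-206,198 407,-205,196 408,-207,198 409,-207,197
261 - - - - 403,-150,115 405,-151,115 407,-151,114 407,-158,124 400,-187,171 400,-195,182 400,-200,190 400,-206,198 401,-206,197 403,-205,195 405,-206,196 407,-205,193 - -
262 - - - - - 405,-151,112 407,-151,110 406,-158,122 408,-158,121 410,-159,121 399,-201,189 400,-206,196 401,-207,195 - - - - -
263 - - - - - - - 406,-158,118 - - - - - - - - - -
264 - - - - - - - - - - - - - - - - - -
265 - - - - - - - - - - - - - - - - - -
[ 0.4145426  -0.14557083  0.07354618] [-4.33913247e-01  2.64526834e-01  1.94621829e+00  1.07130763e-05
  9.32467554e-01  1.18608436e+00]
```

The fingertips really end about 34 mm above the reported TCP: side picture pixel (262,262) shows the tip at z≈0.108, while the state says 0.0735. So the gripper closed above the block without touching it. I'll go lower in careful steps and watch the force.

Call:
apply_moves(dp=[[0,0,0],[0,0,0],[0,0,0],[0,0,0],[0,0,0],[0,0,0],[0,0,0]], twist=[[0,0,0],[0,0,0],[0,0,0],[0,0,0],[0,0,0],[0,0,0],[0,0,0]], gripper=-1)

```text
time: 6.65
tcp_pos: [0.4151, -0.1458, 0.0743]
ee_rot: [1.0, -0.025, 0.0, 0.0]
contact_force: [0.0, -0.3, -0.1]
grip_width: 0.0853
grasp_force: 0.0
```

Call:
apply_moves(dp=[[0,0,30],[0,0,30],[0,0,20],[0,0,10],[0,0,0]], twist=[[0,0,0],[0,0,0],[0,0,0],[0,0,0],[0,0,0]])

```text
time: 7.15
tcp_pos: [0.4141, -0.1454, -0.0168]
ee_rot: [1.0, -0.025, -0.001, -0.001]
contact_force: [-1.2, 0.0, -0.3]
grip_width: 0.0854
grasp_force: 0.0
```

```bash
python3 -c "
from plan import *
go((.415,-.1447,-.03,-.049+np.pi/2))
im,d=cams.grab_frame('side'); cv2.imwrite('pics/s3.png',cv2.resize(im[210:320,210:350,::-1],None,fx=5,fy=5,interpolation=cv2.INTER_CUBIC))
n='side'; g=np.argwhere(np.ones((110,140)))+[210,210]; w=world(n,g,d[g[:,0],g[:,1]]); k=(w[:,2]>.025)&(w[:,2]<.12)&(w[:,1]<-.05)
w=w[k];g=g[k]; i=np.argsort(w[:,2])[:25]; print(np.c_[g[i],np.round(w[i]*1000)].astype(int).tolist())"
```

```text
t 7.15 tcp [ 414.1 -145.4  -16.8] j1,j6 [-0.434  1.186] yawY -1.6201 tilt [-0.0026  0.0012 -1.    ] w 0.0854 F [-1.2  0.  -0.3]
twist [-0. -0. -0.] then dp [ 0.9 -0.7 13.2]
[[258, 349, 593, -155, 27], [260, 349, 591, -160, 27], [257, 349, 594, -153, 28], [259, 349, 592, -158, 28], [302, 270, 404, -195, 35], [302, 269, 402, -194, 35], [301, 270, 404, -194, 37], [301, 278, 418, -200, 39], [301, 268, 401, -193, 39], [303, 271, 404, -200, 40], [301, 269, 402, -195, 41], [302, 274, 410, -202, 43], [300, 269, 402, -194, 44], [300, 268, 401, -194, 45], [301, 276, 414, -202, 45], [301, 277, 416, -203, 46], [302, 273, 408, -202, 46], [296, 267, 401, -187, 48], [299, 268, 401, -194, 49], [298, 268, 401, -194, 52], [297, 269, 403, -193, 53], [295, 267, 401, -189, 55], [297, 268, 401, -194, 56], [294, 267, 401, -189, 59], [296, 268, 401, -194, 60]]
```

View pics/s3.png

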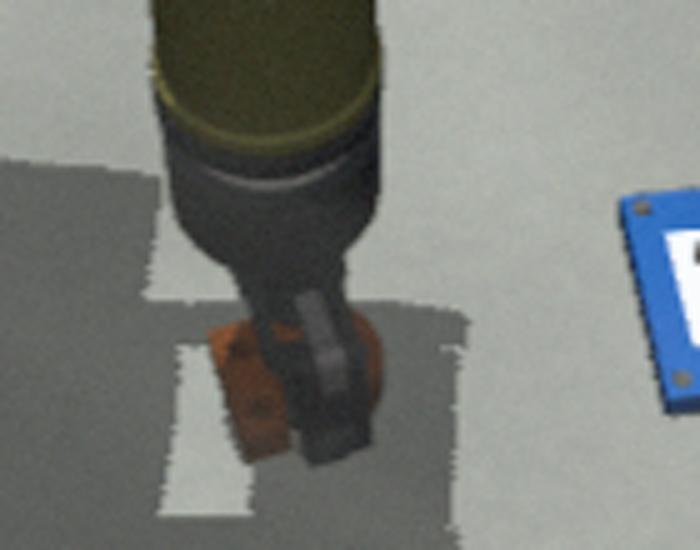

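Call:
apply_moves(dp=[[0,0,10],[0,0,10],[0,0,0]], twist=[[0,0,0],[0,0,0],[0,0,0]])

```text
time: 7.5
tcp_pos: [0.4145, -0.1456, -0.0365]
ee_rot: [1.0, -0.025, -0.001, -0.0]
contact_force: [0.5, 1.1, -0.2]
grip_width: 0.0853
grasp_force: 0.0
```

Call:
apply_moves(dp=[[0,0,0],[0,0,0],[0,0,0],[0,0,0],[0,0,0],[0,0,0],[0,0,0]], twist=[[0,0,0],[0,0,0],[0,0,0],[0,0,0],[0,0,0],[0,0,0],[0,0,0]], gripper=1)

```text
time: 8.2
tcp_pos: [0.4153, -0.1459, -0.0352]
ee_rot: [1.0, -0.025, 0.0, 0.0]
contact_force: [-0.9, 1.0, 5.8]
grip_width: 0.0509
grasp_force: 63.6
```

Call:
apply_moves(dp=[[0,0,-10],[0,0,-30],[0,0,-30],[0,0,0]], twist=[[0,0,0],[0,0,0],[0,0,0],[0,0,0]])

```text
time: 8.6
tcp_pos: [0.4179, -0.1471, 0.0377]
ee_rot: [1.0, -0.025, 0.004, 0.002]
contact_force: [1.5, -0.4, -0.6]
grip_width: 0.0508
grasp_force: 63.5
```

```bash
python3 -c "
from plan import *
go((.6081,-.1725,.025,-.252+np.pi/2))"
```

```text
t 8.6 tcp [ 417.9 -147.1   37.7] j1,j6 [-0.434  1.186] yawY -1.62 tilt [ 0.007  -0.0032 -1.    ] w 0.0508 F [ 1.5 -0.4 -0.6]
twist [-0.001 -0.001  0.203] then dp [190.4 -22.9  14. ]
```

Call:
apply_moves(dp=[[0,0,0],[0,0,0],[32,-3.7,0],[32,-3.7,0],[32,-3.7,0],[32,-3.7,0],[32,-3.7,0],[20,-2,0],[13.6,-1.7,0],[0,0,0],[0,0,0],[0,0,0],[0,0,0]], twist=[[0,0,0.1],[0,0,0.103],[0,0,0],[0,0,0],[0,0,0],[0,0,0],[0,0,0],[0,0,0],[0,0,0],[0,0,0],[0,0,0],[0,0,0],[0,0,0]])

```text
time: 9.9
tcp_pos: [0.6066, -0.1723, 0.034]
ee_rot: [0.992, -0.126, -0.001, -0.0]
contact_force: [-0.3, 0.3, -0.3]
grip_width: 0.0508
grasp_force: 63.4
```

```bash
python3 -c "
from plan import *
go((.6081,-.1725,.0,-.252+np.pi/2))
for n,(r0,c0) in {'side':(190,300),'top':(130,310)}.items():
  im,d=cams.grab_frame(n); np.save('im_%s.npy'%n,im); np.save('dd_%s.npy'%n,d)
  cv2.imwrite('pics/j_%s.png'%n,cv2.resize(im[r0:r0+110,c0:c0+130,::-1],None,fx=5,fy=5,interpolation=cv2.INTER_CUBIC))"
```

```text
t 9.9 tcp [ 606.6 -172.3   34. ] j1,j6 [-0.344  1.48 ] yawY -1.8232 tilt [-1.3e-03  5.0e-04 -1.0e+00] w 0.0508 F [-0.3  0.3 -0.3]
twist [-0. -0. -0.] then dp [ 1.5 -0.2 34. ]
```

View pics/j_side.png

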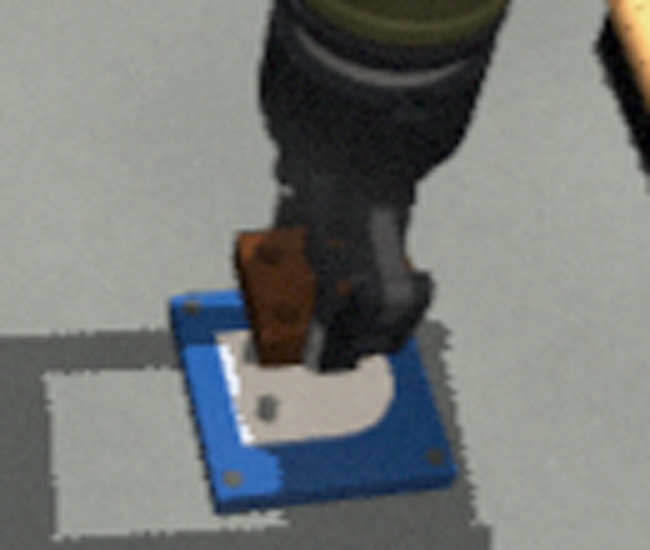

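View pics/j_top.png

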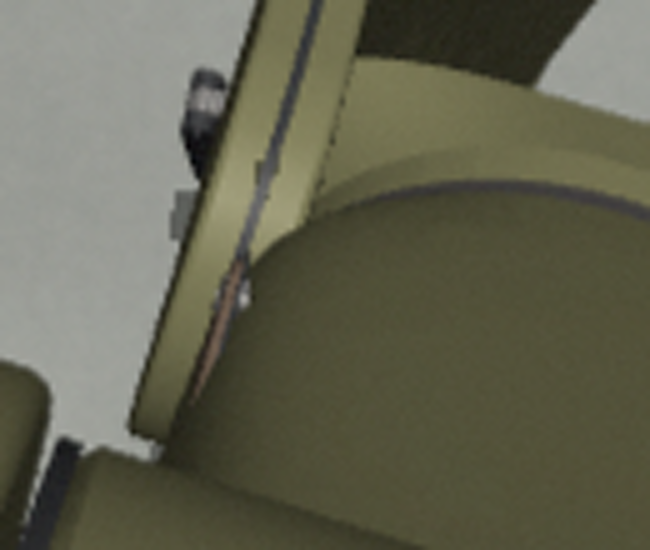

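```bash
cat > chk.py <<'E'
from plan import *
def chk(c,yaw,zb,pts,r0=190,c0=300,f=5,n='side'):
    co,si=np.cos(yaw),np.sin(yaw)
    for nm,(x,y,z) in pts.items():
        u=proj(n,[[c[0]+x*co-y*si,c[1]+x*si+y*co,zb+z]])[0]; print(nm,'crop col,row',np.round(((u-[r0,c0])*f+f/2)[::-1]))
E
python3 -c "
from chk import *
yaw=-.252; c=np.array([.6066,-.1723])+.0061*np.array([np.cos(yaw),np.sin(yaw)])
pts={'TL':(-.033,.026,.02),'BL':(-.033,.026,0),'TR':(-.033,-.026,.02),'BR':(-.033,-.026,0),'h1':(-.022,.014,.02),'h2':(-.022,-.014,.02)}
chk(c,yaw,.0695,pts)
print('jig'); chk((.614,-.174),yaw,.015,{'p1b':(-.022,.014,0),'p1t':(-.022,.014,.015),'p2b':(-.022,-.014,0),'p2t':(-.022,-.014,.015),'c1':(-.05,.05,0),'c2':(-.05,-.05,0),'c3':(.05,-.05,0)})
im=np.load('im_side.npy'); d=np.load('dd_side.npy')
hsv=cv2.cvtColor(im,cv2.COLOR_RGB2HSV); m=(hsv[...,0]<15)&(hsv[...,1]>110)&(d>0)
g=np.argwhere(m); g=g[(g[:,0]>225)&(g[:,0]<275)&(g[:,1]>340)&(g[:,1]<390)]; w=world('side',g,d[g[:,0],g[:,1]])
print(len(w),np.round(np.percentile(w[:,2],[2,50,80,95]),4)); t=w[(w[:,2]>.085)]; 
l=(t[:,:2]-c)@np.array([[np.cos(yaw),-np.sin(yaw)],[np.sin(yaw),np.cos(yaw)]]); print(np.round(np.percentile(l,[2,5,50,95,98],axis=0)*1000,1))
"
```

```text
TL crop col,row [235. 232.]
BL crop col,row [230. 261.]
TR crop col,row [264. 341.]
BR crop col,row [257. 369.]
h1 crop col,row [269. 254.]
h2 crop col,row [285. 312.]
jig
p1b crop col,row [250. 356.]
p1t crop col,row [254. 336.]
p2b crop col,row [265. 413.]
p2t crop col,row [269. 393.]
c1 crop col,row [169. 292.]
c2 crop col,row [216. 496.]
c3 crop col,row [458. 471.]
304 [0.0748 0.0891 0.0906 0.0922]
[[-33.4 -27.1]
 [-33.  -26.1]
 [-21.9  -2.1]
 [-10.   21.9]
 [ -8.3  22.7]]
```

Call:
apply_moves(dp=[[0.5,0,15],[0,0,15],[0,0,6],[0,0,0],[0,0,0]], twist=[[0,0,0],[0,0,0],[0,0,0],[0,0,0],[0,0,0]])

```text
time: 10.5
tcp_pos: [0.6087, -0.1728, -0.0014]
ee_rot: [0.992, -0.126, 0.0, 0.0]
contact_force: [-0.4, 0.6, -0.7]
grip_width: 0.0506
grasp_force: 63.4
```

Call:
apply_moves(dp=[[0,0,2],[0,0,2],[0,0,2],[0,0,0]], twist=[[0,0,0],[0,0,0],[0,0,0],[0,0,0]])

```text
time: 10.9
tcp_pos: [0.6084, -0.1727, -0.0079]
ee_rot: [0.992, -0.126, -0.0, -0.0]
contact_force: [-0.2, -0.4, -1.2]
grip_width: 0.0503
grasp_force: 63.4
```

```bash
python3 -c "
from plan import *
T=[]
for i in range(5):
  im,d=cams.grab_frame('side'); s=manip.read_state(); T.append(np.r_[s['tcp_pos'],s['contact_force'],s['moment']])
print(np.round(np.mean(T,0),4),np.round(np.std(T,0),4))
go((.608,-.1725,-.0205,-.252+np.pi/2))
np.save('im_side.npy',im); cv2.imwrite('pics/k_side.png',cv2.resize(im[190:300,300:430,::-1],None,fx=5,fy=5,interpolation=cv2.INTER_CUBIC))"
```

```text
[ 0.6085 -0.1727 -0.0078 -0.0888  0.282  -0.7529 -0.0143 -0.0089 -0.0154] [1.000e-04 0.000e+00 1.000e-04 3.946e-01 5.160e-01 5.224e-01 1.520e-02
 3.010e-02 1.840e-02]
t 11.15 tcp [ 608.6 -172.7   -7.7] j1,j6 [-0.343  1.48 ] yawY -1.823 tilt [ 1.e-04 -0.e+00 -1.e+00] w 0.0503 F [-0.4  0.1 -0.7]
twist [ 0. -0. -0.] then dp [-0.6 -0.1 12.8]
```

View pics/k_side.png

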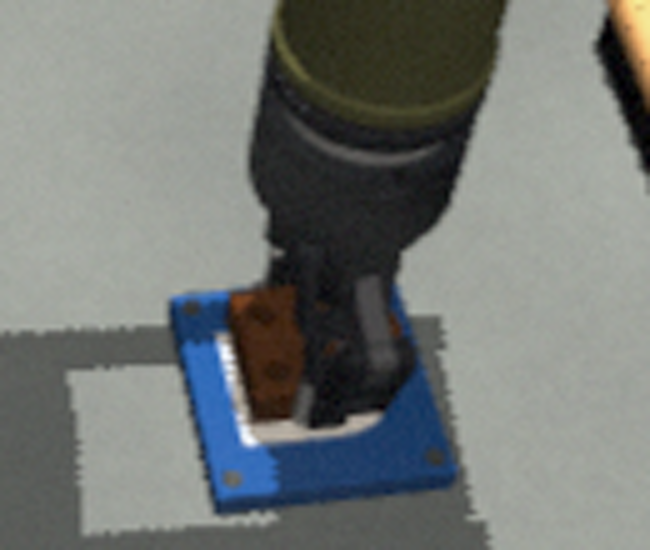

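Call:
apply_moves(dp=[[-0.7,0,1],[0,0,2],[0,0,2],[0,0,0]], twist=[[0,0,0],[0,0,0],[0,0,0],[0,0,0]])

```text
time: 11.55
tcp_pos: [0.6075, -0.1724, -0.0132]
ee_rot: [0.992, -0.126, -0.0, -0.0]
contact_force: [-0.5, -0.2, -1.1]
grip_width: 0.0507
grasp_force: 63.4
```

Call:
apply_moves(dp=[[0,0,2],[0,0,1],[0,0,0]], twist=[[0,0,0],[0,0,0],[0,0,0]])

```text
time: 11.85
tcp_pos: [0.6077, -0.1725, -0.016]
ee_rot: [0.992, -0.126, -0.0, -0.0]
contact_force: [-0.3, -0.2, -0.8]
grip_width: 0.0508
grasp_force: 63.4
```

Call:
apply_moves(dp=[[0,0,2],[0,0,2],[0,0,0],[0,0,0]], twist=[[0,0,0],[0,0,0],[0,0,0],[0,0,0]])

```text
time: 12.25
tcp_pos: [0.6078, -0.1725, -0.0199]
ee_rot: [0.992, -0.126, -0.0, -0.0]
contact_force: [-0.3, 0.3, -0.9]
grip_width: 0.0504
grasp_force: 63.5
```

Call:
apply_moves(dp=[[0,0,1],[0,0,0],[0,0,0]], twist=[[0,0,0],[0,0,0],[0,0,0]])

```text
time: 12.55
tcp_pos: [0.6079, -0.1726, -0.0202]
ee_rot: [0.992, -0.126, 0.0, 0.0]
contact_force: [-0.8, -0.3, 4.5]
grip_width: 0.0506
grasp_force: 63.9
```

Call:
apply_moves(dp=[[0,0,0],[0,0,0],[0,0,0],[0,0,0],[0,0,-20],[0,0,-40],[0,0,-40],[0,0,0],[0,0,0]], twist=[[0,0,0],[0,0,0],[0,0,0],[0,0,0],[0,0,0],[0,0,0],[0,0,0],[0,0,0],[0,0,0]], gripper=-1)

```text
time: 13.45
tcp_pos: [0.6088, -0.1729, 0.0806]
ee_rot: [0.992, -0.126, 0.002, 0.0]
contact_force: [-0.2, -0.2, 0.2]
grip_width: 0.0852
grasp_force: 0.0
```

```bash
python3 -c "
from plan import *
go((.4114,.1259,.06,.348+np.pi/2))"
```

```text
t 13.45 tcp [ 608.8 -172.9   80.6] j1,j6 [-0.343  1.48 ] yawY -1.823 tilt [ 0.0029 -0.001  -1.    ] w 0.0852 F [-0.2 -0.2  0.2]
twist [ 0.002  0.    -0.6  ] then dp [ -83.8 -348.2   20.2]
```

Call:
apply_moves(dp=[[0,0,0],[0,0,0],[0,0,0],[0,0,0],[-9.3,-38.8,0],[-9.3,-38.8,0],[-9.3,-38.8,0],[-9.3,-38.8,0],[-9.3,-38.8,0],[-9.3,-38.8,0],[-9.3,-38.8,0],[-9.3,-38.8,0],[-8.5,-37.8,20],[0,0,0],[0,0,0],[0,0,0]], twist=[[0,0,-0.15],[0,0,-0.15],[0,0,-0.15],[0,0,-0.15],[0,0,0],[0,0,0],[0,0,0],[0,0,0],[0,0,0],[0,0,0],[0,0,0],[0,0,0],[0,0,0],[0,0,0],[0,0,0],[0,0,0]])

```text
time: 15.05
tcp_pos: [0.4118, 0.1261, 0.0589]
ee_rot: [0.985, 0.173, -0.0, 0.0]
contact_force: [-0.2, 0.5, 0.3]
grip_width: 0.0854
grasp_force: 0.0
```

```bash
python3 -c "
from fit import *
from plan import go
go((.4114,.1259,-.035,.348+np.pi/2))
for n in ('side','top'):
  im,d=cams.grab_frame(n); r=region(n,'heel_mid',np.array([.614,-.174]),.06,.03)
  if r is None: print(n,'none'); continue
  m=r&(d>0); w=world(n,np.argwhere(m),d[m]); k=(w[:,2]>.022)&(np.hypot(w[:,0]-.614,w[:,1]+.174)<.025); print(n,'top z',np.round(np.median(w[k,2]),4),k.sum(), end=' ')
  A=np.c_[w[k,:2],np.ones(k.sum())]; print('slope',np.round(np.linalg.lstsq(A,w[k,2],rcond=None)[0],3))
  print(fit(n,'heel_mid',r,[.614,-.174,-.25],.015))
"
```

```text
t 15.05 tcp [411.8 126.1  58.9] j1,j6 [0.199 1.423] yawY -1.2231 tilt [-2.e-04 -4.e-04 -1.e+00] w 0.0854 F [-0.2  0.5  0.3]
twist [-0.  0. -0.] then dp [-0.4  0.  93.9]
side top z 0.0353 396 slope [ 0.024 -0.001  0.021]
(array([ 0.61372434, -0.17350171, -0.24068603]), np.float64(0.9592190562339816))
top top z 0.035 391 slope [ 0.021 -0.003  0.022]
(array([ 0.61422989, -0.17388668, -0.22295438]), np.float64(0.9574670824670825))
```

Call:
apply_moves(dp=[[0,0,30],[0,0,30],[0,0,20],[0,0,10],[0,0,4],[0,0,0],[0,0,0]], twist=[[0,0,0],[0,0,0],[0,0,0],[0,0,0],[0,0,0],[0,0,0],[0,0,0]])

```text
time: 15.95
tcp_pos: [0.4121, 0.1266, -0.0341]
ee_rot: [0.985, 0.173, 0.001, -0.0]
contact_force: [-0.5, 0.5, 0.4]
grip_width: 0.0855
grasp_force: 0.0
```

Call:
apply_moves(dp=[[0,0,0],[0,0,0],[0,0,0],[0,0,0],[0,0,0],[0,0,0]], twist=[[0,0,0],[0,0,0],[0,0,0],[0,0,0],[0,0,0],[0,0,0]], gripper=1)

```text
time: 16.55
tcp_pos: [0.4118, 0.1267, -0.0337]
ee_rot: [0.985, 0.173, 0.001, -0.0]
contact_force: [-1.1, -1.2, 10.3]
grip_width: 0.0501
grasp_force: 60.5
```

Call:
apply_moves(dp=[[0,0,-10],[0,0,-30],[0,0,-40],[0,0,-34],[0,0,0],[0,0,0],[0,0,0]], twist=[[0,0,0],[0,0,0],[0,0,0],[0,0,0],[0,0,0],[0,0,0],[0,0,0]])

```text
time: 17.25
tcp_pos: [0.4101, 0.1263, 0.0787]
ee_rot: [0.985, 0.173, -0.001, 0.0]
contact_force: [-1.1, -0.4, -0.9]
grip_width: 0.0494
grasp_force: 63.0
```

```bash
python3 -c "
from plan import *
y=-.245; c=np.array([.614,-.1738])
go((c[0]-.0063*np.cos(y),c[1]-.0063*np.sin(y),.05,y+np.pi/2))"
```

```text
t 17.25 tcp [410.1 126.3  78.7] j1,j6 [0.2   1.423] yawY -1.2229 tilt [-1.6e-03 -3.0e-04 -1.0e+00] w 0.0494 F [-1.1 -0.4 -0.9]
twist [0.001 0.    0.593] then dp [264.4 241.7  28.2]
```

Call:
apply_moves(dp=[[0,0,0],[0,0,0],[0,0,0],[0,0,0],[30,27.5,0],[30,27.5,0],[30,27.5,0],[30,27.5,0],[30,27.5,0],[30,27.5,0],[30,27.5,0],[30,27.5,0],[16,15,0],[7.6,7.2,20],[0,0,10],[0,0,0],[0,0,0],[0,0,0]], twist=[[0,0,0.15],[0,0,0.15],[0,0,0.15],[0,0,0.143],[0,0,0],[0,0,0],[0,0,0],[0,0,0],[0,0,0],[0,0,0],[0,0,0],[0,0,0],[0,0,0],[0,0,0],[0,0,0],[0,0,0],[0,0,0],[0,0,0]])

```text
time: 19.05
tcp_pos: [0.6078, -0.1715, 0.0494]
ee_rot: [0.993, -0.122, -0.0, -0.0]
contact_force: [-0.3, 0.9, 0.4]
grip_width: 0.0499
grasp_force: 63.0
```

```bash
python3 -c "
from chk import *
s=manip.read_state(); p=np.array(s['tcp_pos']); y=-.245
go((.6088,-.1725,.0013,y+np.pi/2))
im,d=cams.grab_frame('side'); cv2.imwrite('pics/cap.png',cv2.resize(im[190:300,300:430,::-1],None,fx=5,fy=5,interpolation=cv2.INTER_CUBIC))
chk(p[:2]+.0054*np.array([np.cos(y),np.sin(y)]),y,p[2]+.034,{'TL':(-.033,.026,.01),'TR':(-.033,-.026,.01),'BR':(-.033,-.026,0)})
print('heel');chk((.614,-.1738),y,.015,{'TR':(-.033,-.026,.02),'BR':(-.033,-.026,0)})
"
```

```text
t 19.05 tcp [ 607.8 -171.5   49.4] j1,j6 [-0.342  1.473] yawY -1.815 tilt [-3.e-04  2.e-04 -1.e+00] w 0.0499 F [-0.3  0.9  0.4]
twist [0.    0.    0.001] then dp [ 1.2  0.8 48.1]
TL crop col,row [236. 224.]
TR crop col,row [266. 334.]
BR crop col,row [262. 348.]
heel
TR crop col,row [251. 415.]
BR crop col,row [245. 440.]
```

View pics/cap.png

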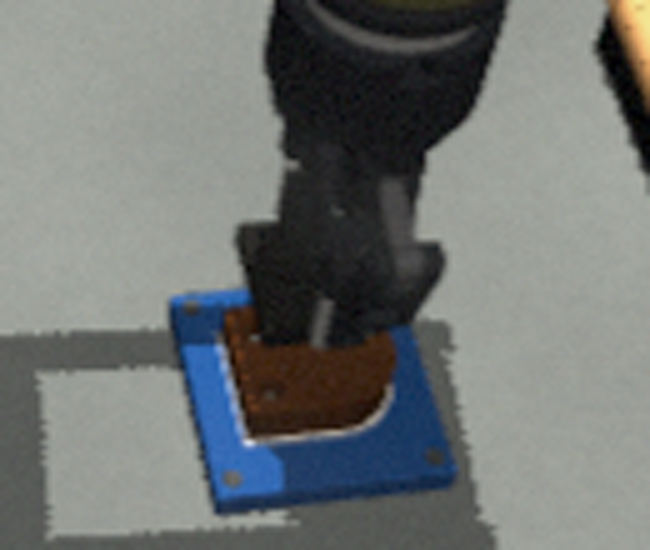

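Call:
apply_moves(dp=[[0.6,0.6,15],[0,0,20],[0,0,8],[0,0,2],[0,0,0],[0,0,0]], twist=[[0,0,0],[0,0,0],[0,0,0],[0,0,0],[0,0,0],[0,0,0]])

```text
time: 19.7
tcp_pos: [0.6094, -0.1733, 0.0052]
ee_rot: [0.993, -0.122, 0.001, 0.0]
contact_force: [0.9, -0.2, -0.1]
grip_width: 0.0496
grasp_force: 63.0
```

Call:
apply_moves(dp=[[0,0,1.5],[0,0,0],[0,0,0]], twist=[[0,0,0],[0,0,0],[0,0,0]])

```text
time: 20.0
tcp_pos: [0.6087, -0.1732, 0.003]
ee_rot: [0.992, -0.122, 0.0, 0.0]
contact_force: [1.0, 0.4, -1.1]
grip_width: 0.0499
grasp_force: 63.0
```

```bash
python3 -c "
from plan import *
for i in range(3): im,d=cams.grab_frame('side')
go((.6088,-.1725,.0013,-.245+np.pi/2))"
```

```text
t 20.15 tcp [ 608.6 -173.2    2.8] j1,j6 [-0.344  1.472] yawY -1.8161 tilt [ 1.e-04 -0.e+00 -1.e+00] w 0.0502 F [-0.7  0.6 -0.8]
twist [ 0.  0. -0.] then dp [ 0.  -0.7  1.5]
```

Still free. A last correction, then down to touch and release.

Call:
apply_moves(dp=[[0,-0.6,1],[0,0,0.5],[0,0,0.5],[0,0,0],[0,0,0]], twist=[[0,0,0],[0,0,0],[0,0,0],[0,0,0],[0,0,0]])

```text
time: 20.65
tcp_pos: [0.6088, -0.1725, 0.0014]
ee_rot: [0.992, -0.122, 0.0, 0.0]
contact_force: [-0.6, 1.5, 5.7]
grip_width: 0.0499
grasp_force: 63.6
```

Call:
apply_moves(dp=[[0,0,0],[0,0,0],[0,0,0],[0,0,0],[0,0,-20],[0,0,-40],[0,0,-30],[0,0,0],[0,0,0]], twist=[[0,0,0],[0,0,0],[0,0,0],[0,0,0],[0,0,0],[0,0,0],[0,0,0],[0,0,0],[0,0,0]], gripper=-1)

```text
time: 21.55
tcp_pos: [0.6092, -0.1727, 0.0915]
ee_rot: [0.992, -0.122, 0.001, 0.0]
contact_force: [0.1, -0.1, -0.2]
grip_width: 0.0855
grasp_force: 0.0
```

```bash
python3 -c "
from plan import *
go((.4273,.0061,.07,np.pi/2))"
```

```text
t 21.55 tcp [ 609.2 -172.7   91.5] j1,j6 [-0.343  1.473] yawY -1.8159 tilt [ 1.8e-03 -6.0e-04 -1.0e+00] w 0.0855 F [ 0.1 -0.1 -0.2]
twist [ 0.     0.    -0.245] then dp [-182.  -178.8   21.1]
```

Call:
apply_moves(dp=[[-36,-21,0],[-36,-21,0],[-36,-21,0],[-36,-21,0],[-36,-21,0],[-25,-15,0],[-14.9,-9.3,20],[0,0,0],[0,0,0],[0,0,0]], twist=[[0,0,0],[0,0,0],[0,0,0],[0,0,0],[0,0,0],[0,0,0],[0,0,0],[0,0,0],[0,0,0],[0,0,0]])

```text
time: 22.55
tcp_pos: [0.4283, 0.0056, 0.0708]
ee_rot: [0.992, -0.122, 0.001, 0.0]
contact_force: [0.2, -0.0, 0.3]
grip_width: 0.0856
grasp_force: 0.0
```

```bash
python3 -c "
from fit import *
from plan import go
M['cap_mid']=pris(HEEL,0,.01)
for n in ('side','top'):
  im,d=cams.grab_frame(n)
  r=region(n,'cap_mid',np.array([.614,-.174]),.05,.04)
  if r is None: print(n,'none'); r=np.zeros(d.shape,bool)
  else:
    print(n,fit(n,'cap_mid',r,[.614,-.174,-.25],.035))
  g=np.argwhere(d>0); w=world(n,g,d[d>0]); k=(np.hypot(w[:,0]-.614,w[:,1]+.174)<.024); print('z',np.round(np.percentile(w[k,2],[10,50,90]),4))
  k=(np.hypot(w[:,0]-.614,w[:,1]+.174)<.05)&(w[:,2]>.0395); print('rect',cv2.minAreaRect((w[k,:2]*1000).astype(np.float32)),np.round(w[k].mean(0),4))
  r=region(n,'heel_mid',np.array([.614,-.174]),.06,.03)
  cv2.imwrite('pics/c2_%s.png'%n,cv2.resize(im[190:300,300:430,::-1],None,fx=5,fy=5,interpolation=cv2.INTER_CUBIC))
go((.4273,.0061,-.03,-.245+np.pi/2))
"
```

```text
side (array([ 0.61410446, -0.17340602, -0.23628642]), np.float64(0.9606666666666667))
z [0.0438 0.0454 0.0467]
rect ((613.162353515625, -173.44683837890625), (54.082427978515625, 65.8807373046875), 76.15267944335938) [ 0.6101 -0.1745  0.045 ]
top (array([ 0.61465692, -0.17313468, -0.26485359]), np.float64(0.9346801956876246))
z [0.0435 0.0453 0.0472]
rect ((614.7271728515625, -173.483642578125), (52.15303421020508, 66.6121597290039), 75.69921875) [ 0.6113 -0.1726  0.0452]
t 22.85 tcp [427.5   5.8  70.9] j1,j6 [-0.085  1.732] yawY -1.8168 tilt [ 7.e-04 -1.e-04 -1.e+00] w 0.0856 F [-0.3  0.6 -0.4]
twist [ 0.    -0.    -0.001] then dp [ -0.3  -0.2 100.9]
```

View pics/c2_side.png

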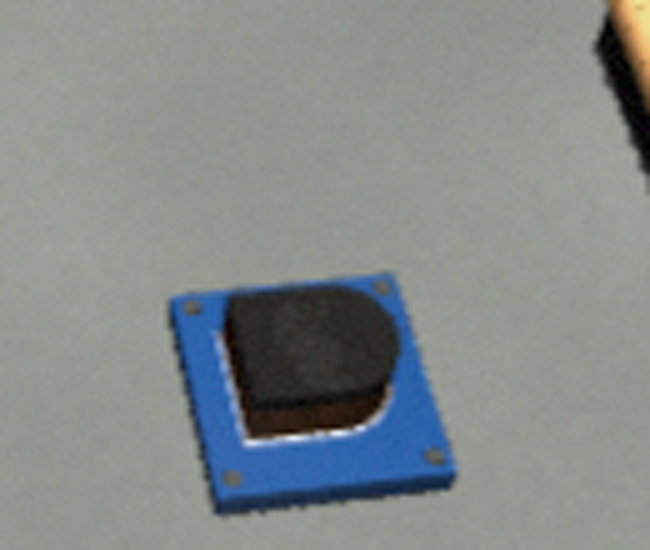

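The cap lies flush on the heel, outlines matching within about 0.5 mm. Next the weight.

Call:
apply_moves(dp=[[0,0,40],[0,0,30],[0,0,20],[0,0,10],[0,0,0],[0,0,0]], twist=[[0,0,0],[0,0,0],[0,0,0],[0,0,0],[0,0,0],[0,0,0]])

```text
time: 23.45
tcp_pos: [0.4274, 0.0061, -0.0289]
ee_rot: [0.992, -0.122, 0.0, -0.0]
contact_force: [0.2, -0.6, 1.2]
grip_width: 0.0853
grasp_force: 0.0
```

Call:
apply_moves(dp=[[0,0,0],[0,0,0],[0,0,0],[0,0,0],[0,0,0],[0,0,0]], twist=[[0,0,0],[0,0,0],[0,0,0],[0,0,0],[0,0,0],[0,0,0]], gripper=1)

```text
time: 24.05
tcp_pos: [0.4274, 0.0061, -0.0282]
ee_rot: [0.993, -0.122, 0.001, 0.0]
contact_force: [-0.9, -0.2, 9.8]
grip_width: 0.0425
grasp_force: 59.7
```

Call:
apply_moves(dp=[[0,0,-10],[0,0,-30],[0,0,-40],[0,0,-20],[0,0,0],[0,0,0],[0,0,0]], twist=[[0,0,0],[0,0,0],[0,0,0],[0,0,0],[0,0,0],[0,0,0],[0,0,0]])

```text
time: 24.75
tcp_pos: [0.4251, 0.0064, 0.0695]
ee_rot: [0.992, -0.122, -0.002, 0.0]
contact_force: [-0.7, -0.9, -3.6]
grip_width: 0.0423
grasp_force: 62.2
```

```bash
python3 -c "
from plan import *
y=-.245
for i in range(2): im,d=cams.grab_frame('side')
for q in trace('side','weight_mid')[:1]:
  m=q['region']&(d>0); w=world('side',np.argwhere(m),d[m]); print(m.sum(),q['point'],np.round(np.percentile(w,[2,50,98],axis=0),3).tolist())
go((.6143,-.1735,.07,y+np.pi/2))"
```

```text
413 [115.9, 266.2] [[0.565, 0.326, 0.003], [0.586, 0.336, 0.046], [0.612, 0.371, 0.063]]
t 24.9 tcp [425.5   6.4  69.4] j1,j6 [-0.084  1.732] yawY -1.816 tilt [-3.3e-03  3.0e-04 -1.0e+00] w 0.042 F [ 0.5  0.1 -3.3]
twist [-0.  0. -0.] then dp [226.8 128.7  -1.3]
```

Call:
apply_moves(dp=[[30,17.5,0],[38,21.5,0],[38,21.5,0],[38,21.5,0],[38,21.5,0],[28,16,0],[15,9.4,0],[0,0,0],[0,0,0],[0,0,0],[0,0,0]], twist=[[0,0,0],[0,0,0],[0,0,0],[0,0,0],[0,0,0],[0,0,0],[0,0,0],[0,0,0],[0,0,0],[0,0,0],[0,0,0]])

```text
time: 26.0
tcp_pos: [0.6125, -0.1722, 0.0703]
ee_rot: [0.993, -0.122, -0.001, -0.0]
contact_force: [-0.2, 0.5, -3.7]
grip_width: 0.0422
grasp_force: 62.2
```

```bash
python3 -c "
from plan import *
y=-.245
for i in range(2): im,d=cams.grab_frame('side')
go((.6143,-.1735,.0165,y+np.pi/2))"
```

```text
t 26.1 tcp [ 613.1 -172.5   70.8] j1,j6 [-0.341  1.474] yawY -1.8152 tilt [-5.e-04  3.e-04 -1.e+00] w 0.0422 F [-0.6  0.6 -3.2]
twist [0.    0.    0.001] then dp [ 1.4  0.7 54.3]
```

Call:
apply_moves(dp=[[0.7,0.5,20],[0,0,20],[0,0,8],[0,0,3],[0,0,0],[0,0,0],[0,0,0]], twist=[[0,0,0],[0,0,0],[0,0,0],[0,0,0],[0,0,0],[0,0,0],[0,0,0]])

```text
time: 26.8
tcp_pos: [0.6152, -0.1743, 0.0208]
ee_rot: [0.992, -0.122, 0.001, 0.0]
contact_force: [-0.8, -0.2, -3.7]
grip_width: 0.0422
grasp_force: 62.2
```

Call:
apply_moves(dp=[[0,0,1.2],[0,0,1],[0,0,0],[0,0,0]], twist=[[0,0,0],[0,0,0],[0,0,0],[0,0,0]])

```text
time: 27.2
tcp_pos: [0.6143, -0.174, 0.0175]
ee_rot: [0.992, -0.122, -0.0, -0.0]
contact_force: [0.6, 0.4, -2.8]
grip_width: 0.0422
grasp_force: 62.2
```

Call:
apply_moves(dp=[[0,0,0.8],[0,0,0.5],[0,0,0],[0,0,0]], twist=[[0,0,0],[0,0,0],[0,0,0],[0,0,0]])

```text
time: 27.6
tcp_pos: [0.6145, -0.1741, 0.0169]
ee_rot: [0.992, -0.122, 0.0, 0.0]
contact_force: [-2.4, 1.0, 4.4]
grip_width: 0.0422
grasp_force: 62.9
```

Call:
apply_moves(dp=[[0,0,0],[0,0,0],[0,0,0],[0,0,0],[0,0,-15],[0,0,-40],[0,0,-35],[0,0,0],[0,0,0],[0,0,0]], twist=[[0,0,0],[0,0,0],[0,0,0],[0,0,0],[0,0,0],[0,0,0],[0,0,0],[0,0,0],[0,0,0],[0,0,0]], gripper=-1)

```text
time: 28.6
tcp_pos: [0.6133, -0.1737, 0.105]
ee_rot: [0.992, -0.122, -0.001, -0.0]
contact_force: [-0.5, -0.4, 0.2]
grip_width: 0.0854
grasp_force: 0.0
```

```bash
python3 -c "
from plan import *
go((.5883,-.3613,.06,-.247),(.5883,-.3613,-.03,-.247))"
```

```text
t 28.6 tcp [ 613.3 -173.7  105. ] j1,j6 [-0.342  1.474] yawY -1.816 tilt [-2.1e-03  7.0e-04 -1.0e+00] w 0.0854 F [-0.5 -0.4  0.2]
twist [-0.004 -0.    -1.569] then dp [-187.9   21.6   45.5]
twist [-0.  0. -0.] then dp [ 0.2  0.  90. ]
```

Call:
apply_moves(dp=[[0,0,0],[0,0,0],[0,0,0],[0,0,0],[0,0,0],[0,0,0],[0,0,0],[0,0,0],[0,0,0],[0,0,0],[0,0,0],[-44,5,0],[-44,5,0],[-44,5,15],[-36,4,15],[-20,1.4,15],[0,0,0],[0,0,0],[0,0,0]], twist=[[0,0,-0.143],[0,0,-0.143],[0,0,-0.143],[0,0,-0.143],[0,0,-0.143],[0,0,-0.143],[0,0,-0.143],[0,0,-0.143],[0,0,-0.143],[0,0,-0.143],[0,0,-0.139],[0,0,0],[0,0,0],[0,0,0],[0,0,0],[0,0,0],[0,0,0],[0,0,0],[0,0,0]])

```text
time: 30.5
tcp_pos: [0.5884, -0.3596, 0.061]
ee_rot: [0.788, 0.615, 0.0, -0.001]
contact_force: [0.4, -0.6, 0.0]
grip_width: 0.0852
grasp_force: 0.0
```

```bash
python3 -c "
from fit import *
from plan import go
for n in ('side','top'):
  im,d=cams.grab_frame(n); 
  g=np.argwhere(d>0); w=world(n,g,d[d>0]); k=(np.hypot(w[:,0]-.614,w[:,1]+.174)<.04)&(w[:,2]>.087); print(n,'knob',k.sum(),np.round(np.median(w[k],0),4))
  r=region(n,'weight_mid',np.array([.614,-.174]),.06,.07)
  if r is not None: print(fit(n,'weight_mid',r,[.614,-.174,0],.045,yaw=False))
  r=region(n,'nails_mid',np.array([.588,-.361]),.06,.015)
  if r is not None: print('nails',fit(n,'nails_mid',r,[.588,-.361,0],0,yaw=False))
  if n=='side': cv2.imwrite('pics/w_side.png',cv2.resize(im[170:400,270:480,::-1],None,fx=2.5,fy=2.5,interpolation=cv2.INTER_CUBIC))
go((.5883,-.3613,-.03,-.247))
"
```

```text
side knob 135 [ 0.6121 -0.176   0.0951]
(array([ 0.61448916, -0.17389206,  0.        ]), np.float64(0.9515666372462489))
nails (array([ 0.58864317, -0.36167669,  0.        ]), np.float64(0.9318990484071162))
top knob 126 [ 0.6133 -0.1728  0.0952]
(array([ 0.61528284, -0.17391712,  0.        ]), np.float64(0.9161513015964332))
t 30.8 tcp [ 588.8 -360.6   62. ] j1,j6 [-0.611 -0.365] yawY -0.2458 tilt [ 9.e-04 -5.e-04 -1.e+00] w 0.0857 F [0.6 0.9 0.7]
twist [ 0.    -0.     0.001] then dp [-0.8 -0.4 92. ]
```

View pics/w_side.png

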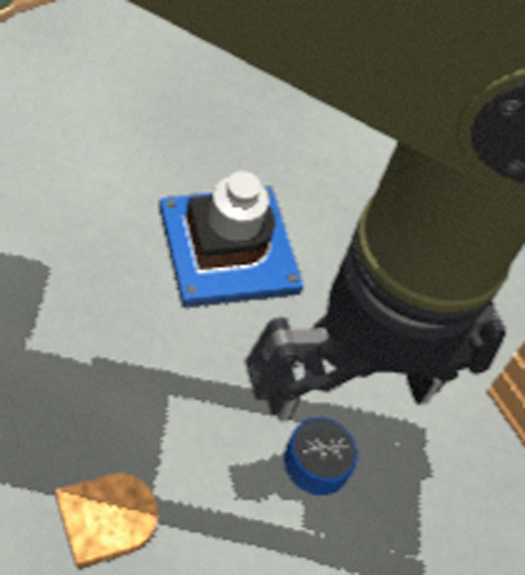

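Call:
apply_moves(dp=[[-0.6,-0.3,35],[0,0,30],[0,0,18],[0,0,7],[0,0,0],[0,0,0]], twist=[[0,0,0],[0,0,0],[0,0,0],[0,0,0],[0,0,0],[0,0,0]])

```text
time: 31.4
tcp_pos: [0.5886, -0.3623, -0.0277]
ee_rot: [0.789, 0.615, 0.0, 0.001]
contact_force: [0.1, 0.4, 1.1]
grip_width: 0.0858
grasp_force: 0.0
```

Call:
apply_moves(dp=[[0,0,0],[0,0,0],[0,0,0],[0,0,0],[0,0,0],[0,0,0]], twist=[[0,0,0],[0,0,0],[0,0,0],[0,0,0],[0,0,0],[0,0,0]], gripper=1)

```text
time: 32.0
tcp_pos: [0.5886, -0.3625, -0.0273]
ee_rot: [0.789, 0.615, 0.0, 0.001]
contact_force: [-1.0, 0.4, 6.3]
grip_width: 0.0461
grasp_force: 62.2
```

Call:
apply_moves(dp=[[0,0,-10],[0,0,-30],[0,0,-45],[0,0,-45],[0,0,-30],[0,0,0],[0,0,0],[0,0,0]], twist=[[0,0,0],[0,0,0],[0,0,0],[0,0,0],[0,0,0],[0,0,0],[0,0,0],[0,0,0]])

```text
time: 32.8
tcp_pos: [0.5863, -0.3608, 0.1294]
ee_rot: [0.789, 0.615, -0.001, -0.002]
contact_force: [-0.3, 0.6, -1.5]
grip_width: 0.0462
grasp_force: 61.8
```

```bash
python3 -c "
from plan import *
y=-.248; go((.614-.104*np.sin(y),-.174+.104*np.cos(y),.12,y),(.614-.104*np.sin(y),-.174+.104*np.cos(y),-.02,y))"
```

```text
t 32.8 tcp [ 586.3 -360.8  129.4] j1,j6 [-0.613 -0.366] yawY -0.247 tilt [-0.0031  0.0022 -1.    ] w 0.0462 F [-0.3  0.6 -1.5]
twist [-0.     0.     0.001] then dp [291.9 -19.    9.9]
twist [0. 0. 0.] then dp [ -0.2   0.5 140. ]
```

Call:
apply_moves(dp=[[35,-2.5,0],[45,-3.3,0],[45,-3.3,0],[45,-3.3,0],[45,-3.3,0],[40,-3.3,0],[25,-1.7,0],[12,-1,0],[0,0,0],[0,0,0],[0,0,0],[0,0,0]], twist=[[0,0,0],[0,0,0],[0,0,0],[0,0,0],[0,0,0],[0,0,0],[0,0,0],[0,0,0],[0,0,0],[0,0,0],[0,0,0],[0,0,0]])

```text
time: 34.0
tcp_pos: [0.6378, -0.075, 0.1311]
ee_rot: [0.789, 0.614, -0.0, 0.0]
contact_force: [0.2, 0.3, -1.9]
grip_width: 0.0462
grasp_force: 61.8
```

```bash
python3 -c "
from plan import *
for i in range(2): im,d=cams.grab_frame('side')
go((.6395-.0002,-.0732-.0009,-.0268,-.248))"
```

```text
t 34.1 tcp [638.  -74.7 131.3] j1,j6 [-0.182  0.067] yawY -0.2487 tilt [ 1.e-04 -2.e-04 -1.e+00] w 0.0462 F [-0.9  0.3 -1.5]
twist [-0.     0.    -0.001] then dp [  0.9   1.1 158.1]
```

Call:
apply_moves(dp=[[0.7,1,40],[0,0,40],[0,0,35],[0,0,25],[0,0,12],[0,0,4],[0,0,0],[0,0,0],[0,0,0]], twist=[[0,0,0],[0,0,0],[0,0,0],[0,0,0],[0,0,0],[0,0,0],[0,0,0],[0,0,0],[0,0,0]])

```text
time: 35.0
tcp_pos: [0.6406, -0.0732, -0.0231]
ee_rot: [0.789, 0.615, 0.001, 0.001]
contact_force: [-0.3, -1.0, -1.0]
grip_width: 0.0463
grasp_force: 61.8
```

Call:
apply_moves(dp=[[0,0,1],[0,0,0.8],[0,0,0],[0,0,0]], twist=[[0,0,0],[0,0,0],[0,0,0],[0,0,0]])

```text
time: 35.4
tcp_pos: [0.6392, -0.0729, -0.0265]
ee_rot: [0.789, 0.615, 0.0, -0.0]
contact_force: [-0.1, 0.4, -2.3]
grip_width: 0.0461
grasp_force: 61.8
```

Call:
apply_moves(dp=[[-1,0,0],[0,0,0.8],[0,0,0.5],[0,0,0],[0,0,0]], twist=[[0,0,0],[0,0,0],[0,0,0],[0,0,0],[0,0,0]])

```text
time: 35.9
tcp_pos: [0.639, -0.0741, -0.0272]
ee_rot: [0.789, 0.615, 0.0, 0.0]
contact_force: [-2.2, 0.6, 5.9]
grip_width: 0.0461
grasp_force: 62.5
```

Call:
apply_moves(dp=[[0,0,0],[0,0,0],[0,0,0],[0,0,0],[0,0,-15],[0,0,-45],[0,0,-45],[0,0,-35],[0,0,0],[0,0,0],[0,0,0]], twist=[[0,0,0],[0,0,0],[0,0,0],[0,0,0],[0,0,0],[0,0,0],[0,0,0],[0,0,0],[0,0,0],[0,0,0],[0,0,0]], gripper=-1)

```text
time: 37.0
tcp_pos: [0.6379, -0.0737, 0.1115]
ee_rot: [0.789, 0.615, -0.001, -0.001]
contact_force: [-0.1, -0.3, -0.0]
grip_width: 0.0854
grasp_force: 0.0
```

```bash
python3 -c "
from plan import *
go((.59,.353,.11,.09),(.59,.353,-.02,.09))"
```

```text
t 37.0 tcp [637.9 -73.7 111.5] j1,j6 [-0.181  0.066] yawY -0.247 tilt [-1.8e-03  3.0e-04 -1.0e+00] w 0.0854 F [-0.1 -0.3 -0. ]
twist [-0.    -0.001 -0.337] then dp [429.3  -9.3   1.5]
twist [0. 0. 0.] then dp [  0.    0.2 130. ]
```

Call:
apply_moves(dp=[[0,0,0],[0,0,0],[0,0,0],[42,-1,0],[46,-1,0],[46,-1,0],[46,-1,0],[46,-1,0],[46,-1,0],[46,-1,0],[46,-1,0],[36,-1.4,0],[20,-1,0],[9.8,0,0],[0,0,0],[0,0,0],[0,0,0]], twist=[[0,0,-0.12],[0,0,-0.12],[0,0,-0.097],[0,0,0],[0,0,0],[0,0,0],[0,0,0],[0,0,0],[0,0,0],[0,0,0],[0,0,0],[0,0,0],[0,0,0],[0,0,0],[0,0,0],[0,0,0],[0,0,0]])

```text
time: 38.7
tcp_pos: [0.5904, 0.3512, 0.112]
ee_rot: [0.675, 0.738, -0.0, 0.0]
contact_force: [-0.3, -0.5, 0.2]
grip_width: 0.0852
grasp_force: 0.0
```

```bash
python3 -c "
from fit import *
from plan import go
for n in ('side','top'):
  im,d=cams.grab_frame(n)
  r=region(n,'nails_mid',np.array([.639,-.073]),.06,.015)
  if r is not None: print(n,'nails',fit(n,'nails_mid',r,[.639,-.073,0],0,yaw=False))
  d0=np.load('d_%s.npy'%n); g=np.argwhere(d0>0); w=world(n,g,d0[d0>0])
  k=(abs(w[:,0]-.572)<.11)&(abs(w[:,1]-.18)<.07)&(w[:,2]>.008)&(w[:,2]<.08); w=w[k]
  # heel-end and toe-end top ridge midline: per x slice mean of extreme y of points
  for z0 in (.008,.02,.035):
    v=w[w[:,2]>z0]; out=[]
    for x in np.arange(.5,.65,.025):
      s=v[abs(v[:,0]-x)<.008]; out.append((round(x,3),*np.round(np.percentile(s[:,1],[1,99])*1000)) if len(s)>8 else (x,))
    print(n,z0,out,'x ext',np.round(np.percentile(v[:,0],[.3,99.7]),4))
go((.59,.353,-.02,.09))
im,d=cams.grab_frame('top'); cv2.imwrite('pics/shoe.png',cv2.resize(cv2.imread('pics/top0.png')[140:250,160:260],None,fx=5,fy=5,interpolation=cv2.INTER_CUBIC))
"
```

```text
side nails (array([ 0.63895641, -0.07345657,  0.        ]), np.float64(0.917098445595855))
side 0.008 [(np.float64(0.5), np.float64(148.0), np.float64(199.0)), (np.float64(0.525), np.float64(145.0), np.float64(207.0)), (np.float64(0.55), np.float64(151.0), np.float64(205.0)), (np.float64(0.575), np.float64(152.0), np.float64(205.0)), (np.float64(0.6), np.float64(155.0), np.float64(209.0)), (np.float64(0.625), np.float64(155.0), np.float64(210.0)), (np.float64(0.65), np.float64(160.0), np.float64(205.0))] x ext [0.4853 0.6554]
side 0.02 [(np.float64(0.5), np.float64(151.0), np.float64(199.0)), (np.float64(0.525), np.float64(148.0), np.float64(207.0)), (np.float64(0.55), np.float64(153.0), np.float64(205.0)), (np.float64(0.575), np.float64(154.0), np.float64(205.0)), (np.float64(0.6), np.float64(158.0), np.float64(210.0)), (np.float64(0.625), np.float64(157.0), np.float64(210.0)), (np.float64(0.65), np.float64(161.0), np.float64(206.0))] x ext [0.4883 0.6534]
side 0.035 [(np.float64(0.5), np.float64(158.0), np.float64(199.0)), (np.float64(0.525), np.float64(152.0), np.float64(207.0)), 
[... 1201 characters left out ...]
, (np.float64(0.65), np.float64(163.0), np.float64(207.0))] x ext [0.4899 0.6546]
top 0.035 [(np.float64(0.5), np.float64(159.0), np.float64(201.0)), (np.float64(0.525), np.float64(153.0), np.float64(209.0)), (np.float64(0.55), np.float64(155.0), np.float64(210.0)), (np.float64(0.575), np.float64(155.0), np.float64(208.0)), (np.float64(0.6), np.float64(159.0), np.float64(211.0)), (np.float64(0.625), np.float64(160.0), np.float64(212.0)), (np.float64(0.65), np.float64(164.0), np.float64(207.0))] x ext [0.4946 0.6551]
t 38.9 tcp [590.4 352.  112.3] j1,j6 [0.476 0.388] yawY 0.0885 tilt [ 1.e-04 -1.e-04 -1.e+00] w 0.0854 F [-0.3  0.3 -0.1]
twist [-0.     0.    -0.002] then dp [  1.   -0.3 132.3]
```

View pics/shoe.png

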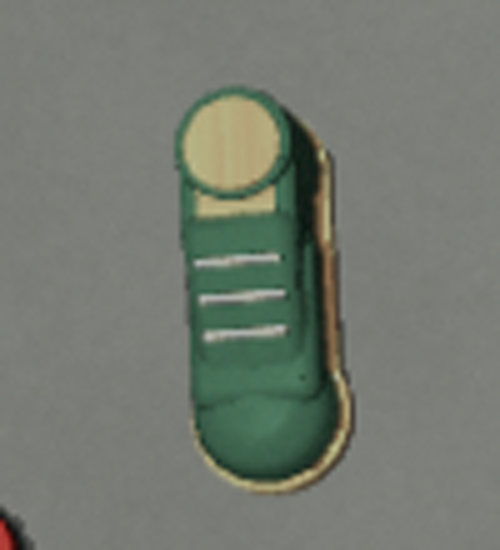

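```bash
python3 -c "
from fit import *
for n in ('side','top'):
  im=cv2.imread('pics/%s0.png'%n)[:,:,::-1]; d=np.load('d_%s.npy'%n); g=np.argwhere(d>0); w=world(n,g,d[d>0]); c=im[d>0].astype(int)
  k=(abs(w[:,0]-.572)<.1)&(abs(w[:,1]-.18)<.05)&(w[:,2]>.02)&(w[:,2]<.09)
  w,c,g=w[k],c[k],g[k]; chroma=c.max(1)-c.min(1)
  L=(c.min(1)>110)&(chroma<45)
  m=np.zeros(d.shape,np.uint8); m[g[L,0],g[L,1]]=1; N,lab=cv2.connectedComponents(m)
  for i in range(1,N):
    q=w[lab[g[:,0],g[:,1]]==i]
    if len(q)>8:
      zz=np.median(q[:,2]); q=onplane(n,g[lab[g[:,0],g[:,1]]==i],zz)
      vx,vy,_,_=cv2.fitLine(q[:,:2].astype(np.float32),cv2.DIST_L2,0,.01,.01).ravel(); print(n,'lace',len(q),np.round([*q[:,:2].mean(0),zz],4),'dir',round(float(np.arctan2(-vx*np.sign(vy),abs(vy))),3))
  T=(c[:,0]-c[:,2]>25)&(w[:,2]>.055); q=onplane(n,g[T],np.median(w[T,2])); (cx,cy),r=cv2.minEnclosingCircle((q[:,:2]*1000).astype(np.float32)); print(n,'collar',T.sum(),np.round(q.mean(0),4),np.round([cx,cy,r],1))
  G=(w[:,2]>.035)&(w[:,0]<.55); q=w[G]; print('toe green',np.round([q[:,0].min(),*np.percentile(q[:,1],[1,99])],4))
  D=(w[:,2]>.02)&(w[:,0]<.525); q=w[D]; j=q[:,2]>np.percentile(q[:,2],80); print('toe dome top',np.round(q[j].mean(0),4))
"
```

```text
side lace 23 [0.5785 0.1851 0.0652] dir 0.04
side lace 23 [0.5635 0.1856 0.0601] dir 0.031
side lace 23 [0.5482 0.1834 0.0555] dir 0.035
side collar 199 [0.6246 0.1853 0.0668] [623.4 182.9  29.8]
toe green [0.492  0.1524 0.2065]
toe dome top [0.5175 0.1808 0.045 ]
top lace 22 [0.5786 0.1844 0.0662] dir 0.04
top lace 27 [0.5635 0.1831 0.0614] dir 0.06
top lace 28 [0.5486 0.1834 0.0557] dir 0.06
top collar 340 [0.6257 0.1874 0.0666] [623.5 186.6  28.1]
toe green [0.4923 0.1541 0.2089]
toe dome top [0.5175 0.1819 0.0447]
```

Call:
apply_moves(dp=[[1,-0.3,40],[0,0,40],[0,0,30],[0,0,15],[0,0,5],[0,0,0],[0,0,0]], twist=[[0,0,0],[0,0,0],[0,0,0],[0,0,0],[0,0,0],[0,0,0],[0,0,0]])

```text
time: 39.65
tcp_pos: [0.5911, 0.3549, -0.0162]
ee_rot: [0.675, 0.738, 0.001, 0.001]
contact_force: [0.8, 0.0, 0.1]
grip_width: 0.0855
grasp_force: 0.0
```

Call:
apply_moves(dp=[[0,0,0],[0,0,0],[0,0,0],[0,0,0],[0,0,0],[0,0,0]], twist=[[0,0,0],[0,0,0],[0,0,0],[0,0,0],[0,0,0],[0,0,0]], gripper=1)

```text
time: 40.25
tcp_pos: [0.5907, 0.3547, -0.0163]
ee_rot: [0.675, 0.738, 0.001, 0.0]
contact_force: [0.2, -1.7, 6.4]
grip_width: 0.0486
grasp_force: 62.4
```

Call:
apply_moves(dp=[[0,0,-10],[0,0,-30],[0,0,-45],[0,0,-45],[0,0,-10],[0,0,0],[0,0,0],[0,0,0]], twist=[[0,0,0],[0,0,0],[0,0,0],[0,0,0],[0,0,0],[0,0,0],[0,0,0],[0,0,0]])

```text
time: 41.05
tcp_pos: [0.5875, 0.3531, 0.1191]
ee_rot: [0.675, 0.738, -0.003, -0.001]
contact_force: [0.7, 0.8, -3.1]
grip_width: 0.0486
grasp_force: 62.8
```

```bash
python3 -c "
from plan import *
for z in (0,.006,.012): print(z,np.round(onplane('top',[[238.4-.5,214]],z),4))
d=np.load('d_top.npy'); g=np.argwhere(d>0); w=world('top',g,d[d>0]); k=(abs(w[:,1]-.18)<.05)&(w[:,2]>.004)&(abs(w[:,0]-.5)<.03); print(np.round(np.sort(w[k,0])[:12],4))
y=.047; m=np.array([.573,.1842])
t=m+.091*np.array([np.sin(y),-np.cos(y)]); print('glue target',t)
go((t[0],t[1]+.0012,.12,y))"
```

```text
0 [[0.4863 0.183  0.    ]]
0.006 [[0.4855 0.1816 0.006 ]]
0.012 [[0.4847 0.1802 0.012 ]]
[0.4812 0.4849 0.485  0.4853 0.4854 0.4867 0.4867 0.4867 0.4868 0.4868
 0.4869 0.4869]
glue target [0.57727543 0.09330049]
t 41.05 tcp [587.5 353.1 119.1] j1,j6 [0.479 0.39 ] yawY 0.09 tilt [-0.0051 -0.0026 -1.    ] w 0.0486 F [ 0.7  0.8 -3.1]
twist [0.    0.    0.043] then dp [-2.578e+02 -2.240e+01 -2.000e-01]
```

Call:
apply_moves(dp=[[0,0,0],[-36,-3.3,0],[-42,-4,0],[-42,-4,0],[-42,-4,0],[-42,-4,0],[-32,-2.7,0],[-15,-1.7,0],[-7.6,0,0],[0,0,0],[0,0,0],[0,0,0]], twist=[[0,0,0.043],[0,0,0],[0,0,0],[0,0,0],[0,0,0],[0,0,0],[0,0,0],[0,0,0],[0,0,0],[0,0,0],[0,0,0],[0,0,0]])

```text
time: 42.25
tcp_pos: [0.5781, 0.0961, 0.1219]
ee_rot: [0.69, 0.724, 0.0, -0.0]
contact_force: [-0.5, 0.2, -2.3]
grip_width: 0.0484
grasp_force: 62.8
```

```bash
python3 -c "
from plan import *
for i in range(2): im,d=cams.grab_frame('side')
go((.5793,.0954,-.0163,.047))"
```

```text
t 42.35 tcp [578.1  96.  122. ] j1,j6 [0.092 0.043] yawY 0.0486 tilt [ 0.e+00  3.e-04 -1.e+00] w 0.0487 F [ 0.7  0.4 -1.3]
twist [-0.    -0.     0.002] then dp [ -0.7   1.1 138.3]
```

Call:
apply_moves(dp=[[-0.6,0.8,40],[0,0,40],[0,0,30],[0,0,18],[0,0,5],[0,0,2],[0,0,0],[0,0,0],[0,0,0]], twist=[[0,0,0],[0,0,0],[0,0,0],[0,0,0],[0,0,0],[0,0,0],[0,0,0],[0,0,0],[0,0,0]])

```text
time: 43.25
tcp_pos: [0.5799, 0.0943, -0.0116]
ee_rot: [0.69, 0.724, 0.001, 0.001]
contact_force: [-0.6, -0.2, -3.3]
grip_width: 0.0484
grasp_force: 62.8
```

Call:
apply_moves(dp=[[0,0,1],[0,0,1],[0,0,0.6],[0,0,0],[0,0,0]], twist=[[0,0,0],[0,0,0],[0,0,0],[0,0,0],[0,0,0]])

```text
time: 43.75
tcp_pos: [0.5788, 0.0941, -0.0156]
ee_rot: [0.69, 0.724, -0.0, -0.0]
contact_force: [0.3, 1.6, -2.7]
grip_width: 0.0488
grasp_force: 62.8
```

Call:
apply_moves(dp=[[1,0,0],[0,0,0.7],[0,0,0.6],[0,0,0],[0,0,0]], twist=[[0,0,0],[0,0,0],[0,0,0],[0,0,0],[0,0,0]])

```text
time: 44.25
tcp_pos: [0.579, 0.0952, -0.0163]
ee_rot: [0.69, 0.724, 0.0, 0.0]
contact_force: [-1.9, 0.5, 4.4]
grip_width: 0.0486
grasp_force: 63.4
```

Call:
apply_moves(dp=[[0,0,0],[0,0,0],[0,0,0],[0,0,0],[0,0,-15],[0,0,-45],[0,0,-45],[0,0,-35],[0,-30,0],[-40,-30,0],[-40,-30,0],[-40,-30,0],[-40,-30,0],[-40,-20,0],[0,0,0],[0,0,0]], twist=[[0,0,0],[0,0,0],[0,0,0],[0,0,0],[0,0,0],[0,0,0],[0,0,0],[0,0,0],[0,0,0],[0,0,0],[0,0,0],[0,0,0],[0,0,0],[0,0,0],[0,0,0],[0,0,0]], gripper=-1)

```text
time: 45.85
tcp_pos: [0.4182, -0.1135, 0.1234]
ee_rot: [0.692, 0.722, 0.0, 0.0]
contact_force: [0.2, 0.2, 0.8]
grip_width: 0.0856
grasp_force: 0.0
```

```bash
python3 -c "
from fit import *
G={'glue_mid':(.579,.0936,0),'nails_mid':(.639,-.0735,0),'weight_mid':(.6145,-.174,.045),'polish_mid':(.455,.326,0),'cork_mid':(.4315,-.3434,0)}
for n in ('side','top'):
  im,d=cams.grab_frame(n); 
  for l,(x,y,z) in G.items():
    r=region(n,l,np.array([x,y]),.06,z+.02)
    print(n,l,None if r is None else fit(n,l,r,[x,y,0],z,yaw=l[0]=='c'))
  cv2.imwrite('pics/f_%s.png'%n,im[:,:,::-1])
"
```

```text
side glue_mid (array([0.58369238, 0.09790664, 0.        ]), np.float64(0.47437905571716266))
side nails_mid (array([ 0.63902617, -0.07282215,  0.        ]), np.float64(0.9087900450092666))
side weight_mid (array([ 0.61448329, -0.17205357,  0.        ]), np.float64(0.9121544436828878))
side polish_mid (array([0.45235975, 0.33019683, 0.        ]), np.float64(0.5540636042402827))
side cork_mid (array([ 0.43124551, -0.3436856 , -0.08429306]), np.float64(0.9551271666936659))
top glue_mid (array([0.57951147, 0.09381021, 0.        ]), np.float64(0.9625339794350549))
top nails_mid (array([ 0.63948529, -0.07347907,  0.        ]), np.float64(0.9160193463285945))
top weight_mid (array([ 0.61818103, -0.17524817,  0.        ]), np.float64(0.343565355238507))
top polish_mid (array([0.45582588, 0.32510071, 0.        ]), np.float64(0.9564389233954451))
top cork_mid None
```

View pics/f_side.png

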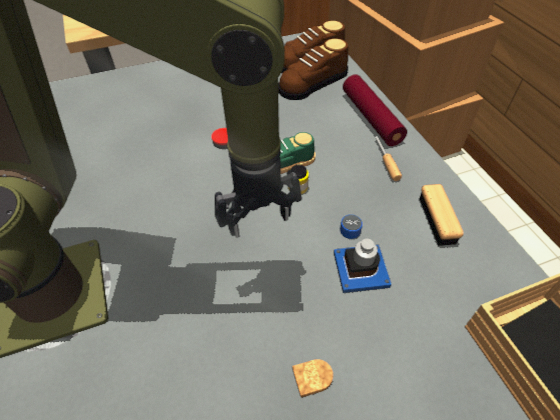

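The view shows the stack on the jig (268,362), the nail tin at (226,352) and the glue pot at (178,300) beside the shoe, all upright. The cork and polish tin are where they started. The gripper touches nothing, and the fits match the targets within about 1 mm. Handing in.

```bash
python3 -c "
from cell import job
print(job.close_job())"
```

```text
the job is handed in; nothing more can be done
None
```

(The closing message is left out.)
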